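# Get the sauce tub out from behind the condiments

### The arm

A 7-joint arm with a two-finger parallel gripper is mounted at the origin on the work surface. World frame = base frame: x ahead of the robot, y to its left, z up, the work surface at z = 0. Lengths are in m, angles in rad, forces in N, time in s.
With the tool pointing down it reaches from about 0.4 to 0.9 m from the base axis. Payload 5.5 kg.
Tool frame: the origin (TCP) lies on the centre line of the jaws, within the pads' length; the fingertips stand 25 mm ahead of it and the grasp point (between the pads) lies 6 mm ahead of it; z points along the fingers, y is the direction in which the jaws open and shut (so a half turn about z gives the same grasp; the last joint's range is limited). The gripper opens to 85 mm and grips with 20 to 120 N. Pads are 22 mm wide; open, the fingers measure 114 mm over their backs; the gripper's body (76 mm by 85 mm) begins 54 mm behind the grasp point. The pads swing forward as they close: fully open they stand 13 mm farther back than shut.
Start: joints at [1.406, 0.501, -0.427, 1.55, 0.221, 1.138, -0.21], TCP at [0.27, -0.591, 0.229] pointing down, gripper open.
Joint ranges: [-2.88, 2.88], [-0.31, 2.03], [-1.54, 1.56], [0.2, 2.42], [-1.41, 4.55], [0.19, 2.02], [-2.57, 2.57]. Speed limits (rad/s): [2.57, 2.57, 3.14, 3.14, 3.14, 3.14, 3.14].

### API

Orientations are given as [roll, pitch, yaw] about the fixed x, y, z axes, in that order (R = Rz(yaw) Ry(pitch) Rx(roll)).
In Python, from plant import robot gives the robot as it stands.
- The arm moves only by the tool drive_tool, never from a script. Its arguments are lists of equal length, an entry for each row: "jaw": the closure, from -1 (fully open) to 1 (shut), so that 0 is half open; "slide": the shift along the tool's x, y, z in mm, a list of three; "yaw": the turn about the tool's z in units of 6 degrees (1.0 is 6 degrees). In form: {"jaw": [jaw, ...], "slide": [[x, y, z], ...], "yaw": [yaw, ...]}. A call has exactly 8 rows; each row is the pose to reach, as a shift and turn from the pose commanded when the call began, along the tool's axes at that moment; what a row does not reach only later rows make up. A row lasts 1/12 s, in which the tool goes at most 41.7 mm and 7.16 degrees, less where a joint would pass 70% of its speed; a pose out of reach is approached as far as the arm can. A call with a gripper value outside its range is refused whole. The fingers move at their own pace and stop on an object; "force" is the grip in N (left out, the last holds). Time passes only in rows, so rows that repeat a pose let the fingers close, or fill a call up. It gives the time, the measured TCP pose, the force and the opening at its end, in the units of the state.
- robot.observe(): the state, without advancing time (a new reading comes with each control period).
- robot.camera(name): name is "scene" or "top" or "wrist"; returns a dict with "frame" (400x640x3 uint8, red, green, blue), "depth" (400x640 float32, m along the optical axis (not along the pixel's ray), 0 where there is no reading), "fovy" (degrees; the focal length in pixels is half the picture's height over the tangent of half this angle, whatever the lens; pixels are square), "cx", "cy" (the principal point, pixels), "extrinsics" (4x4, takes a point from camera to world coordinates). Camera axes: x right, y down, z forward; pixel columns grow to the right and rows downward; lengths in m; the calibration is good to about 2 mm. The wrist camera is an equidistant fisheye: a pixel r from the principal point sees the ray r / f radians off the axis. A picture is of the moment at which its call begins.
- robot.hand_in(): hands the job in, once; it reports no verdict.
Trained networks look in a picture, given as the dict that the camera call returned (one of the last four; its "shot" number tells which), for a name from the list of things; names that differ only in an ending like _2 or _b are one class to them, and where a whole thing is asked for, a point or a joint stands for the part that bears it (a point fixed in the world has none). Each returns a list of dicts, best first, with "conf" (0 to 1); they miss things now and then, are a little off and sometimes report something else, mostly with a low value. They report only what shows in the picture. A call takes as long as a camera call. They do not tell look-alikes from the thing itself.
- robot.masks_of(picture, target): "region" (400x640 bool, what is visible of it) and "at" ([column, row] as shares, 0 to 1, of the picture: columns of its width, rows of its height, amid what is visible of it).
- robot.pinpoint(picture, target): "at" ([column, row] as shares, 0 to 1, of the picture: columns of its width, rows of its height: a listed point, or the origin of a listed thing).
The state is a dict: "time_s": time; "qpos": joint angles; "qd": joint speeds; "joint_torque": joint torques, N m; "tool_pos": TCP position; "tcp_rot": TCP orientation; "ft_force": force on the tool from outside, world axes, zero at the start; "wrist_torque": the same for the moment, N m; "gripper_width": finger opening in m.
Only numpy, scipy, OpenCV 4.12 (cv2) and the standard library are available. Lean on these libraries where they do the work, as an engineer would, in place of code of your own. Each camera call takes 0.05 s, during which the arm holds its last target.

### The job

Move the squeeze bottle, the shaker and the square tin from the drip tray onto the wooden board, then take the low sauce tub from behind them and set it flat in the middle of the meal tray's empty compartment. Then put the bottle, the shaker and the tin back, each exactly where it stood at the start. Keep all four upright throughout, and leave the pick holder and the bread roll undisturbed.

Things in the scene. Friction and masses are not known exactly. Their poses are not given: they have to be found in the camera images.
- bottle: Loose white plastic squeeze bottle, round, 56 mm diameter, straight-sided from 2 to 103 mm above its underside, then a shoulder up to 113 mm and a grey nozzle to 135 mm, about 250 g. Origin: centre of its underside, z up. At the start it stands on the drip tray, about 70 mm from the tub, in front of it or to its left or right.
- shaker: Loose aluminium shaker, round, 56 mm diameter, straight-sided up to 94 mm, domed perforated top up to 112 mm, dark band below the dome, about 250 g. Origin: centre of its underside, z up. At the start it stands on the drip tray, about 70 mm from the tub, in front of it or to its left or right.
- tin: Loose square steel tin, 52 x 52 mm, straight-sided up to 105 mm, with a 46 mm square black lid up to 115 mm, about 280 g. Origin: centre of its underside, z up; x and y square to its sides. At the start it stands on the drip tray, about 70 mm from the tub, in front of it or to its left or right, its sides within 0.13 rad of the drip tray's.
- tub: Loose low round steel sauce tub with flat lid, 60 mm diameter, 42 mm high, straight-sided, about 200 g. Origin: centre of its underside, z up. At the start it stands towards the back of the drip tray, behind and between the three taller things, with only about 5 to 20 mm of space to each of them.
- drip_tray: Fixed shallow steel drip tray, 200 mm (its x) by 220 mm (its y), floor top 4 mm above its origin, rim 3 mm thick and 10 mm high. Origin: centre of its underside; x points to the back (away from the robot). In its frame the tub starts near (30, 0) mm and the three taller things near (-40, 0), (30, 70) and (30, -70) mm, in any order, each within 3 mm along x and y.
- board: Fixed wooden board, the side area, 260 mm (its x) by 150 mm (its y), 12 mm thick, bare; to the left or right of the drip tray. Origin: centre of its underside, so its top is at z = 12 mm.
- empty_bay (a point): Centre of the floor of the empty compartment of the fixed white meal tray, which stands on the other side of the drip tray than the board. x and y are the meal tray's axes, z up. The compartment measures inside 132 mm (x) by 172 mm (y); its walls are 4 mm thick and rise 10 mm above its floor. It is the compartment at the tray's -x end, nearer the robot; the meal tray is 260 mm (x) by 180 mm (y), and its other compartment, at +x, holds the roll.
- pick_holder: Bystander: small white ceramic pot of wooden picks, 34 mm diameter, 55 mm high with the picks, in the front left corner of the drip tray, near (-65, 85) mm in its frame. Origin: centre of its underside.
- roll: Bystander: brown bread roll, 70 mm diameter, 45 mm high, in the meal tray's other compartment. Origin: centre of its underside.
Not all that is in view belongs to the job. Leave any purple or yellow look-alike of the bottle alone. What is shaped like the tin but blue is not meant.

How it is judged:
By the outcome, as a careful person would: the job done as asked, in the order asked, and still so for the second after the job is handed in, with the robot touching nothing.
It also fails if it takes over 141 s, if anything falls off the work surface, if the arm or the gripper's body presses on something with over 40 N, if the wrist force passes 120 N, or if a joint passes its speed limit or range.

## Working session

There is one attempt and no reset: what is moved stays moved. The work goes in short steps, Python scripts to look and compute and a tool call to move; the robot and the scene stay as the last step left them, time stands still between calls to the robot, and variables do not carry over. Pictures are saved under pics/ and viewed, and the job is handed in when it is done.

Besides the shell and the picture viewer there is one more tool, called after "Call:" as name(argument=value, ...) on one line, values as JSON. drive_tool: Moves the arm, as the interface text tells. Its arguments: {"type":"object","properties":{"jaw":{"type":"array","items":{"type":"number"}},"slide":{"type":"array","items":{"type":"array","items":{"type":"number"}}},"yaw":{"type":"array","items":{"type":"number"}},"force":{"type":"number"}},"required":["jaw","slide","yaw"]}

```bash
ls; mkdir -p pics; cat > h.py <<'E'
import numpy as np, cv2
from plant import robot
def cam(name,save=None):
    p=robot.camera(name)
    if save: cv2.imwrite('pics/'+save+'.png',p['frame'][:,:,::-1])
    return p
def f(p): return 200/np.tan(np.radians(p['fovy'])/2)
def pt(p,u,v,d):
    F=f(p); c=np.array([(u-p['cx'])/F*d,(v-p['cy'])/F*d,d,1]); return (np.array(p['extrinsics'])@c)[:3]
def cloud(p):
    F=f(p); v,u=np.mgrid[0:400,0:640]; d=p['depth']
    c=np.stack([(u-p['cx'])/F*d,(v-p['cy'])/F*d,d,np.ones_like(d)],-1)
    return (c@np.array(p['extrinsics']).T)[...,:3]
def onplane(p,at,z):
    u,v=at[0]*640,at[1]*400
    o=np.array(p['extrinsics'])[:3,3]; q=pt(p,u,v,1.0); r=q-o
    return o+r*(z-o[2])/r[2]
E
python3 - <<'E'
from h import *
for n in('scene','top'):
    p=cam(n,n+'0'); print(n,p['fovy'],p['cx'],p['cy'],np.round(p['extrinsics'],3).tolist())
    np.savez('pics/'+n+'0.npz',**{k:p[k] for k in('frame','depth','fovy','cx','cy','extrinsics')})
    for t in ['bottle','shaker','tin','tub','drip_tray','board','empty_bay','pick_holder','roll']:
        print(t,[(round(r['conf'],2),np.round(np.array(r['at'])*[640,400],1).tolist()) for r in robot.pinpoint(p,t)])
s=robot.observe(); print(s)
E
```

```text
pics
scene 53.10248585859759 319.96102129361293 203.54245682695623 [[-0.816, 0.413, -0.404, 0.988], [0.578, 0.564, -0.589, 0.563], [-0.015, -0.715, -0.699, 0.724], [0.0, 0.0, 0.0, 1.0]]
bottle [(0.8, [351.8, 211.1]), (0.63, [287.1, 187.6]), (0.57, [275.2, 247.8])]
shaker [(0.66, [315.7, 205.8])]
tin [(0.74, [336.2, 305.3]), (0.67, [355.8, 238.1])]
tub [(0.58, [335.8, 225.4])]
drip_tray []
board [(0.8, [280.4, 139.7])]
empty_bay [(0.8, [461.9, 278.9])]
pick_holder [(0.78, [388.1, 224.0])]
roll [(0.65, [419.6, 302.9]), (0.52, [385.5, 221.9])]
top 54.76545941206742 326.1646564398863 197.39409745544535 [[0.003, -0.98, 0.197, 0.397], [-1.0, -0.002, 0.004, 0.012], [-0.004, -0.197, -0.98, 0.921], [0.0, 0.0, 0.0, 1.0]]
bottle [(0.91, [330.3, 139.7]), (0.8, [399.1, 188.2]), (0.66, [322.3, 223.9]), (0.52, [344.0, 192.5])]
shaker [(0.67, [343.6, 194.3])]
tin [(0.68, [291.7, 199.6]), (0.64, [247.4, 146.6])]
tub [(0.91, [318.5, 193.7])]
drip_tray [(0.96, [322.5, 207.3])]
board [(0.68, [470.5, 222.3])]
empty_bay [(0.94, [196.8, 251.2])]
pick_holder [(0.6, [287.3, 239.7]), (0.47, [291.3, 198.3])]
roll [(0.61, [201.7, 199.6])]
{'time_s': 1.0, 'qpos': array([ 1.40621236,  0.50081036, -0.42700702,  1.55040467,  0.22078805,
        1.13832366, -0.21031678]), 'qd': array([-0.00087069, -0.00135271,  0.00197355, -0.00027023,  0.00097358,
       -0.00072178,  0.00060205]), 'joint_torque': array([-5.91152220e-04, -5.69375718e+01, -5.81091821e+00, -2.81339604e+01,
        1.28303136e-02,  1.90840285e-03,  1.37273258e-05]), 'tool_pos': array([ 0.26969282, -0.59140804,  0.22866459]), 'tcp_rot': array([ 3.14151897e+00, -2.08540826e-05,  4.27798303e-01]), 'ft_force': array([ 0.3824395 ,  0.63627949, -0.18665182]), 'wrist_torque': array([-0.01296193,  0.00117391,  0.0485953 ]), 'gripper_width': 0.08557160237799141}
```

View pics/scene0.png

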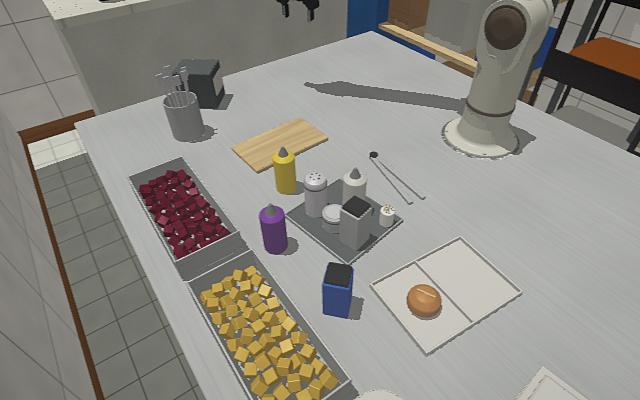

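View pics/top0.png

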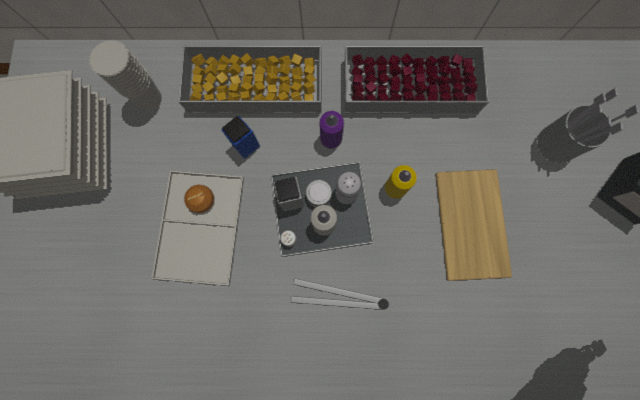

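The top view has +x up and +y to the left.

- **Bottle:** there are three bottle shapes: white at top (322,222) in the drip tray, purple at (331,128) and yellow at (403,180). The white one on the tray is the one meant.
- **Tin:** there are two: grey with a black lid at (288,190) on the tray, and blue at (240,135). The grey one is the one meant.
- **Shaker and tub:** (348,185) and (318,193).
- **Board:** right, at -y.
- **Meal tray:** left. Its empty compartment is at (195,250) and the roll at (199,198).

I'll enlarge to confirm and then measure.

```bash
cat > m.py <<'E'
from h import *
def load(n): 
    z=np.load('pics/'+n+'.npz'); return {k:(z[k] if z[k].ndim else float(z[k])) for k in z}
if __name__=='__main__':
    T=load('top0');S=load('scene0')
    a=cv2.resize(T['frame'][110:270,150:520],None,fx=2,fy=2,interpolation=cv2.INTER_CUBIC)
    b=cv2.resize(S['frame'][130:270,240:430],None,fx=2,fy=2,interpolation=cv2.INTER_CUBIC)
    c=np.zeros((600,740,3),np.uint8);c[:320]=a;c[320:600,:380]=b
    cv2.imwrite('pics/crop0.png',c[:,:,::-1])
    for nm,P in(('top',T),('scene',S)):
        C=cloud(P)
        print(nm,'table z',np.median(C[300:390,100:400,2]) if nm=='top' else '')
        # per-object tops
        for t,zr,(cx,cy) in [('bottle',(.04,.105),(.45,.02)),('shaker',(.03,.09),(.53,-.05)),('tin',(.03,.13),(.52,.09)),('tub',(.035,.055),(.52,.02)),('pick',(.02,.08),(.42,.1))]:
            m=(C[...,2]>zr[0])&(C[...,2]<zr[1])&(np.hypot(C[...,0]-cx,C[...,1]-cy)<.06)&(P['depth']>0)
            q=C[m]; 
            if len(q): print(t,m.sum(),np.round(q.min(0),3),np.round(q.max(0),3),np.round(np.median(q,0),3))
E
python3 m.py
```

```text
top table z -0.0006196284056466661
bottle 68 [ 0.489 -0.004  0.042] [0.505 0.045 0.105] [0.492 0.02  0.073]
shaker 101 [ 0.498 -0.058  0.03 ] [0.578 0.001 0.089] [ 0.567 -0.03   0.061]
tin 800 [0.463 0.03  0.031] [0.579 0.122 0.126] [0.551 0.093 0.107]
tub 197 [ 0.489 -0.004  0.035] [0.579 0.056 0.055] [0.566 0.03  0.046]
pick 99 [0.463 0.086 0.021] [0.48  0.118 0.06 ] [0.472 0.1   0.045]
scene table z 
bottle 12 [0.497 0.04  0.04 ] [0.504 0.046 0.104] [0.501 0.043 0.075]
shaker 26 [ 0.539 -0.016  0.031] [0.575 0.009 0.086] [ 0.573 -0.013  0.059]
tin 783 [0.465 0.03  0.03 ] [0.58  0.125 0.124] [0.53  0.095 0.093]
tub 77 [0.499 0.006 0.035] [0.579 0.046 0.055] [0.568 0.022 0.045]
pick 52 [0.465 0.087 0.02 ] [0.479 0.12  0.059] [0.473 0.108 0.045]
```

View pics/crop0.png

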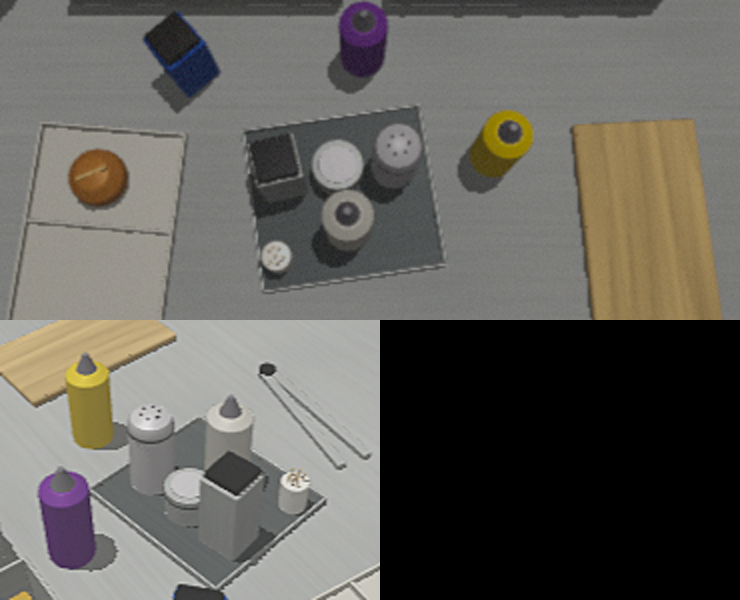

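```bash
cat > fit.py <<'E'
from m import *
from scipy.optimize import least_squares
T=load('top0');S=load('scene0')
clouds=[(n,cloud(P),P) for n,P in(('top',T),('scene',S))]
def pts(cx,cy,R,z0,z1,only=None):
    out=[]
    for n,C,P in clouds:
        if only and n!=only: continue
        m=(C[...,2]>z0)&(C[...,2]<z1)&(np.hypot(C[...,0]-cx,C[...,1]-cy)<R)&(P['depth']>0)
        out.append(C[m])
    return np.vstack(out)
def cyl(c,r,z0,z1,only=None):
    c=np.array(c)
    for _ in range(4):
        q=pts(c[0],c[1],r+.008,z0,z1,only)
        q=q[np.hypot(*(q[:,:2]-c).T)>r-.012]
        s=least_squares(lambda x:np.hypot(q[:,0]-x[0],q[:,1]-x[1])-r,c,loss='soft_l1',f_scale=.002); c=s.x
    return np.round(c,4),len(q),round(float(np.median(abs(s.fun))),4)
if __name__=='__main__':
    # coarse: top-surface positions from image at known heights
    for nm,(u,v),z in [('bottle',(323.5,216),.139),('shaker',(349,181),.116),('tin',(287,188),.119),('tub',(318.5,192),.046),('pick',(288,237),.055)]:
        c=onplane(T,(u/640,v/400),z)[:2]
        r={'pick':.017,'tub':.030}.get(nm,.028)
        print(nm,np.round(c,3))
        if nm=='tin':
            q=pts(c[0],c[1],.05,.112,.125)
            print(np.round(q.min(0),3),np.round(q.max(0),3),len(q))
        else:
            zr={'bottle':(.02,.105),'shaker':(.02,.096),'tub':(.015,.044),'pick':(.01,.035)}[nm]
            for o in('top','scene',None): print('  ',o,cyl(c,r,*zr,o))
    for only in('top','scene'):
        q=pts(.55,.095,.06,.1,.125,only)
        b=q[q[:,2]>.113]; rect=cv2.minAreaRect((b[:,:2]*1000).astype(np.float32)); print('lid',only,rect,len(b))
        q=pts(.55,.095,.05,.02,.125,only); rect=cv2.minAreaRect((q[:,:2]*1000).astype(np.float32)); print('body',only,rect)
E
python3 fit.py
```

```text
bottle [0.515 0.021]
   top (array([0.5173, 0.0208]), 90, 0.0001)
   scene (array([0.5172, 0.0209]), 323, 0.0006)
   None (array([0.5172, 0.0209]), 413, 0.0005)
shaker [ 0.594 -0.033]
   top (array([ 0.5932, -0.0341]), 145, 0.0002)
   scene (array([ 0.5931, -0.034 ]), 518, 0.0007)
   None (array([ 0.5931, -0.034 ]), 663, 0.0005)
tin [0.578 0.099]
[0.55  0.073 0.112] [0.605 0.127 0.123] 808
tub [0.585 0.034]
   top (array([0.5861, 0.0336]), 83, 0.0005)
   scene (array([0.5857, 0.034 ]), 177, 0.0008)
   None (array([0.5859, 0.0338]), 260, 0.0008)
pick [0.48  0.101]
   top (array([0.4794, 0.1035]), 21, 0.0008)
   scene (array([0.4797, 0.1027]), 105, 0.0005)
   None (array([0.4797, 0.1028]), 125, 0.0004)
lid top ((557.313232421875, 87.00047302246094), (98.29002380371094, 54.09689712524414), 30.6650390625) 453
body top ((576.24755859375, 87.53108978271484), (49.321746826171875, 75.13672637939453), 10.60122299194336)
lid scene ((555.574462890625, 88.29878997802734), (105.20091247558594, 52.65974426269531), 29.216835021972656) 344
body scene ((575.1947631835938, 102.85415649414062), (45.797428131103516, 49.56549835205078), 16.722023010253906)
```

```bash
cat > fit2.py <<'E'
from fit import *
def square(h,z0,z1,R=.05,c=(.578,.099),only=None):
    q=pts(*c,R,z0,z1,only)
    best=None
    for th0 in np.radians([-5,5,15]):
        def res(x):
            C,Sn=np.cos(x[2]),np.sin(x[2]); d=q[:,:2]-x[:2]; a=np.abs(np.stack([d[:,0]*C+d[:,1]*Sn,-d[:,0]*Sn+d[:,1]*C],1))
            return a.max(1)-h
        s=least_squares(res,[*c,th0],loss='soft_l1',f_scale=.001)
        if best is None or s.cost<best.cost: best=s
    return np.round(best.x,4),round(np.degrees(best.x[2]),2),len(q),round(float(np.median(abs(best.fun))),4)
if __name__=='__main__':
    for o in('top','scene',None): print('tin side',o,square(.026,.015,.105,.045,only=o))
    for o in('top','scene',None):
        q=pts(.578,.099,.045,.1165,.122,o);r=cv2.minAreaRect((q[:,:2]*1000).astype(np.float32));print('lid',o,r,len(q))
    # planar things from top image
    for nm,z,col in[('board',.012,None)]:
        C=clouds[0][1]; m=(abs(C[...,2]-.012)<.005)&(C[...,1]<-.15)&(C[...,1]>-.45)&(C[...,0]<.65)
        n,l,st,ce=cv2.connectedComponentsWithStats(m.astype(np.uint8)); i=1+st[1:,4].argmax(); q=C[l==i]
        r=cv2.minAreaRect((q[:,:2]*1000).astype(np.float32)); print('board',r,np.median(q[:,2]),'\n',np.round(cv2.boxPoints(r)))
    C=clouds[0][1]
    # rim points of drip tray: z ~ .01
    for n,C,P in clouds:
        m=(abs(C[...,2]-.010)<.003)&(P['depth']>0)
        tray=m&(C[...,0]>.4)&(C[...,0]<.68)&(C[...,1]>-.1)&(C[...,1]<.155); q=C[tray];r=cv2.minAreaRect((q[:,:2]*1000).astype(np.float32));print(n,'drip',len(q),r)
        h=m&(C[...,0]>.3)&(C[...,0]<.7)&(C[...,1]>.17)&(C[...,1]<.5); q=C[h];r=cv2.minAreaRect((q[:,:2]*1000).astype(np.float32));print(n,'meal',len(q),r,np.round(cv2.boxPoints(r)))
    print('bay pinpoint',onplane(clouds[0][2],(196.8/640,251.2/400),.003),onplane(clouds[1][2],(461.9/640,278.9/400),.003))
    C=clouds[0][1]
    print('bay floor z',np.median(C[235:265,185:210,2]), 'tray floor z',np.median(C[235:245,310:350,2]))
    m=np.zeros((400,640),bool)
    # other obstacles
    for nm,c in[('yellow',(.6,-.15)),('purple',(.68,.0)),('blue',(.69,.19))]:
        q=pts(*c,.07,.03,.1); print(nm,np.round(q.min(0),3),np.round(q.max(0),3),cyl(np.median(q,0)[:2],.028,.02,.1))
E
python3 fit2.py
```

```text
tin side top (array([0.5795, 0.0901, 0.2314]), np.float64(13.26), 232, 0.0005)
tin side scene (array([0.5776, 0.0995, 0.2417]), np.float64(13.85), 870, 0.0005)
tin side None (array([0.5775, 0.0993, 0.2455]), np.float64(14.06), 1102, 0.0005)
lid top ((577.074462890625, 99.23453521728516), (45.77568435668945, 45.28596496582031), 14.666135787963867) 394
lid scene ((578.0974731445312, 101.05477905273438), (46.13957214355469, 45.23218536376953), 15.200319290161133) 268
lid None ((577.6786499023438, 100.1587142944336), (47.412750244140625, 46.76812744140625), 14.666135787963867) 662
board ((518.3121337890625, -332.5504150390625), (259.76287841796875, 150.85617065429688), 2.9436168670654297) 0.011407962271384742 
 [[ 385. -264.]
 [ 392. -415.]
 [ 652. -401.]
 [ 644. -251.]]
top drip 513 ((554.74560546875, 28.14502716064453), (200.3466339111328, 220.11636352539062), 8.575655937194824)
top meal 649 ((543.4799194335938, 307.83612060546875), (197.73255920410156, 330.1437683105469), 84.91272735595703) [[370. 224.]
 [699. 195.]
 [717. 392.]
 [388. 421.]]
scene drip 399 ((555.836181640625, 29.001976013183594), (201.73828125, 221.21192932128906), 8.502775192260742)
scene meal 978 ((541.8231811523438, 317.1935119628906), (181.18104553222656, 325.418701171875), 85.27018737792969) [[372. 240.]
 [697. 213.]
 [711. 394.]
 [387. 421.]]
bay pinpoint [0.45091445 0.32121022 0.003     ] [0.45936455 0.32444159 0.003     ]
bay floor z 0.0036299373427733927 tray floor z 0.003546336305283171
yellow [ 0.579 -0.171  0.03 ] [ 0.636 -0.124  0.1  ] (array([ 0.6073, -0.1542]), 726, 0.0005)
purple [ 0.611 -0.037  0.03 ] [0.744 0.034 0.1  ] (array([0.7343, 0.0039]), 860, 0.0004)
blue [0.679 0.181 0.03 ] [0.751 0.253 0.1  ] (array([0.7146, 0.2177]), 969, 0.0021)
```

```bash
cat > meal.py <<'E'
from fit2 import *
R=[]
for n,C,P in clouds:
    m=(C[...,2]>.0065)&(C[...,2]<.018)&(P['depth']>0)&(C[...,0]>.36)&(C[...,0]<.68)&(C[...,1]>.2)&(C[...,1]<.45)
    l,lab,st,ce=cv2.connectedComponentsWithStats(m.astype(np.uint8),connectivity=8)
    for i in range(1,l):
        if st[i,4]>40:
            q=C[lab==i]; r=cv2.minAreaRect((q[:,:2]*1000).astype(np.float32)); print(n,st[i].tolist(),np.round(r[0],1),np.round(r[1],1),round(r[2],2),np.round(q[:,2].mean(),4),np.round(cv2.boxPoints(r)).tolist())
E
python3 meal.py
```

```text
top [152, 171, 92, 115, 982] [509.9 318.9] [181.4 260.5] 85.26 0.0122 [[373.0, 239.0], [632.0, 218.0], [647.0, 399.0], [388.0, 420.0]]
scene [369, 235, 154, 120, 1398] [510.5 319.8] [181.2 262.7] 85.27 0.0114 [[372.0, 240.0], [634.0, 219.0], [649.0, 399.0], [387.0, 421.0]]
```

Every measured point agrees with the drip-tray layout (tray at (.555,.0285), yaw 8.55°). The plan is bottle, shaker, tin, with the jaws along y on the board. I'll move to above the bottle first.

Call:
drive_tool(jaw=[-1, -1, -1, -1, -1, -1, -1, -1], slide=[[20, -18, -21], [50, -48, -21], [85, -80, -21], [120, -113, -21], [155, -147, -21], [190, -180, -21], [220, -208, -21], [240, -227, -21]], yaw=[0.5, 1, 1.5, 2, 2.5, 3, 3.6, 4.085], force=40)

```text
time_s: 1.67
tool_pos: [0.3899, -0.2944, 0.25]
tcp_rot: [3.141, -0.0, -0.003]
ft_force: [1.6, -0.7, -0.5]
gripper_width: 0.0857
```

Call:
drive_tool(jaw=[-1, -1, -1, -1, -1, -1, -1, -1], slide=[[15, -38, 0], [31, -77, 0], [46, -115, 0], [62, -154, 0], [77, -192, 0], [93, -231, 0], [110, -270, 0], [123, -306, 0]], yaw=[0, 0, 0, 0, 0, 0, 0, 0])

```text
time_s: 2.33
tool_pos: [0.5133, 0.0118, 0.2501]
tcp_rot: [3.141, -0.002, -0.0]
ft_force: [0.6, -1.2, 0.6]
gripper_width: 0.0852
```

Call:
drive_tool(jaw=[-1, -1, -1, -1, -1, -1, -1, -1], slide=[[0, 0, 0], [0, 0, 0], [0, 0, 0], [0, 0, 0], [0, 0, 0], [0, 0, 0], [0, 0, 0], [0, 0, 0]], yaw=[0, 0, 0, 0, 0, 0, 0, 0])

```text
time_s: 3.0
tool_pos: [0.5124, 0.009, 0.2497]
tcp_rot: [3.141, -0.0, -0.001]
ft_force: [0.0, 0.8, 0.6]
gripper_width: 0.0853
```

```bash
python3 - <<'E'
from h import *
s=robot.observe(); print(s['time_s'],np.round(s['tool_pos'],4),np.round(s['tcp_rot'],4),np.round(s['qpos'],2))
p=cam('wrist','w1')
E
```

```text
3.0 [0.5124 0.009  0.2497] [ 3.1413e+00 -2.0000e-04 -1.4000e-03] [ 0.56  0.27 -0.74  1.86  0.21  1.08 -1.83]
```

View pics/w1.png

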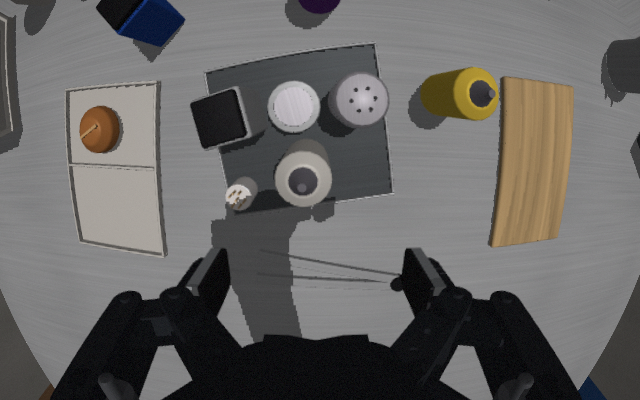

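The wrist view shows the white bottle at (303,180), ahead of the jaws. The tub is at (293,107), the shaker at (360,100) and the tin at (220,118). I'll cross-check the fits against the wrist depth.

```bash
cat > w.py <<'E'
from h import *
from scipy.optimize import least_squares
def wcloud(p):
    F=f(p); v,u=np.mgrid[0:400,0:640]; x=(u-p['cx'])/F; y=(v-p['cy'])/F; r=np.hypot(x,y)+1e-9
    d=p['depth']; t=np.tan(r)/r
    c=np.stack([x*t*d,y*t*d,d,np.ones_like(d)],-1); return (c@np.array(p['extrinsics']).T)[...,:3]
def fitc(q,c,r):
    c=np.array(c,float)
    for _ in range(4):
        k=np.hypot(*(q[:,:2]-c).T); a=q[(k<r+.008)&(k>r-.012)]
        s=least_squares(lambda x:np.hypot(a[:,0]-x[0],a[:,1]-x[1])-r,c,loss='soft_l1',f_scale=.002); c=s.x
    return np.round(c,4),len(a)
E
python3 - <<'E'
from w import *
p=cam('wrist'); C=wcloud(p); ok=(p['depth']>0)&(p['depth']<.6)
for nm,c,r,z0,z1 in[('bottle',(.5172,.0209),.028,.02,.105),('shaker',(.5931,-.034),.028,.02,.096),('tub',(.5859,.0338),.03,.01,.044),('pick',(.4797,.1028),.017,.01,.035)]:
    print(nm,fitc(C[ok&(C[...,2]>z0)&(C[...,2]<z1)],c,r))
m=ok&(C[...,2]>.1165)&(C[...,2]<.122)&(np.hypot(C[...,0]-.578,C[...,1]-.1)<.045)
print(cv2.minAreaRect((C[m][:,:2]*1000).astype(np.float32)))
print('tubtop z',np.median(C[100:112,285:300,2]), 'tube', np.round(np.array(p['extrinsics'])[:3,3],4))
s=robot.observe(); print(s['time_s'],np.round(s['tool_pos'],4))
E
```

```text
bottle (array([0.5162, 0.0213]), 411)
shaker (array([ 0.5925, -0.0335]), 151)
tub (array([0.5855, 0.0337]), 300)
pick (array([0.4788, 0.103 ]), 147)
((576.8074340820312, 99.08476257324219), (45.45806884765625, 45.576778411865234), 14.444985389709473)
tubtop z 0.04545549961461992 tube [0.5868 0.0098 0.3935]
3.1 [0.5124 0.0094 0.2497]
```

All three cameras agree within 1 mm. Now down to the bottle.

Call:
drive_tool(jaw=[-1, -1, -1, -1, -1, -1, -1, -1], slide=[[4.4, -11.8, 0], [4.4, -11.8, 30], [4.4, -11.8, 60], [4.4, -11.8, 90], [4.4, -11.8, 115], [4.4, -11.8, 135], [4.4, -11.8, 150], [4.4, -11.8, 150]], yaw=[0, 0, 0, 0, 0, 0, 0, 0])

```text
time_s: 3.77
tool_pos: [0.5143, 0.0213, 0.0966]
tcp_rot: [-3.141, 0.006, 0.0]
ft_force: [-0.3, -0.1, 0.8]
gripper_width: 0.0857
```

Call:
drive_tool(jaw=[-1, -1, -1, -0.2, 0.3, 0.5, 0.5, 0.5], slide=[[0, 0, 0], [0, 0, 0], [0, 0, 0], [0, 0, 0], [0, 0, 0], [0, 0, 0], [0, 0, 0], [0, 0, 0]], yaw=[0, 0, 0, 0, 0, 0, 0, 0])

```text
time_s: 4.43
tool_pos: [0.5178, 0.0216, 0.1008]
tcp_rot: [3.141, -0.002, -0.0]
ft_force: [-1.0, -1.1, 6.1]
gripper_width: 0.0518
```

```bash
cat > st.py <<'E'
from h import *
s=robot.observe(); print(s['time_s'],np.round(s['tool_pos'],4),np.round(s['tcp_rot'],4),np.round(s['ft_force'],1),round(s['gripper_width'],4),'q',np.round(s['qpos'],2))
E
python3 st.py; python3 -c "
from h import *
cam('wrist','w2')"
```

```text
4.4333 [0.5178 0.0216 0.1008] [ 3.1411e+00 -2.0000e-03 -2.0000e-04] [-1.  -1.1  6.1] 0.0518 q [ 0.43  0.49 -0.64  1.98  0.4   0.8  -2.02]
```

View pics/w2.png

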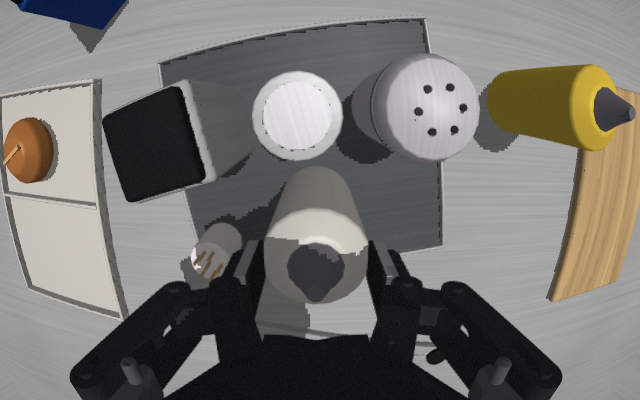

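```bash
python3 - <<'E'
from w import *
p=cam('wrist'); C=wcloud(p)
for u,v in[(245,250),(240,270),(230,300),(385,250),(390,270),(372,245),(262,245),(315,280),(315,220),(290,225),(268,245),(366,240)]:
    print(u,v,np.round(C[v,u],4))
print(fitc(C[(C[...,2]>.02)&(C[...,2]<.1)&(p['depth']>0)],(.5172,.0209),.028))
c=cv2.resize(p['frame'][150:350,200:440],None,fx=3,fy=3,interpolation=cv2.INTER_CUBIC); cv2.imwrite('pics/w3.png',c[:,:,::-1])
E
python3 st.py
```

```text
245 250 [0.5283 0.0543 0.1198]
240 270 [0.5292 0.0523 0.1393]
230 300 [0.5292 0.0514 0.1601]
385 250 [ 0.5285 -0.0098  0.1201]
390 270 [ 0.5293 -0.0077  0.1396]
372 245 [ 0.5289 -0.0044  0.1154]
262 245 [0.5271 0.0477 0.1117]
315 280 [0.5217 0.0223 0.1339]
315 220 [0.5393 0.0222 0.1094]
290 225 [0.5372 0.034  0.1105]
268 245 [0.5261 0.0452 0.1093]
366 240 [ 0.5281 -0.0028  0.1079]
(array([0.5164, 0.0218]), 2376)
4.5333 [0.5177 0.0215 0.1008] [ 3.1411e+00 -2.0000e-03 -2.0000e-04] [-1.1 -0.3  7. ] 0.052 q [ 0.43  0.49 -0.64  1.98  0.4   0.8  -2.02]
```

View pics/w3.png

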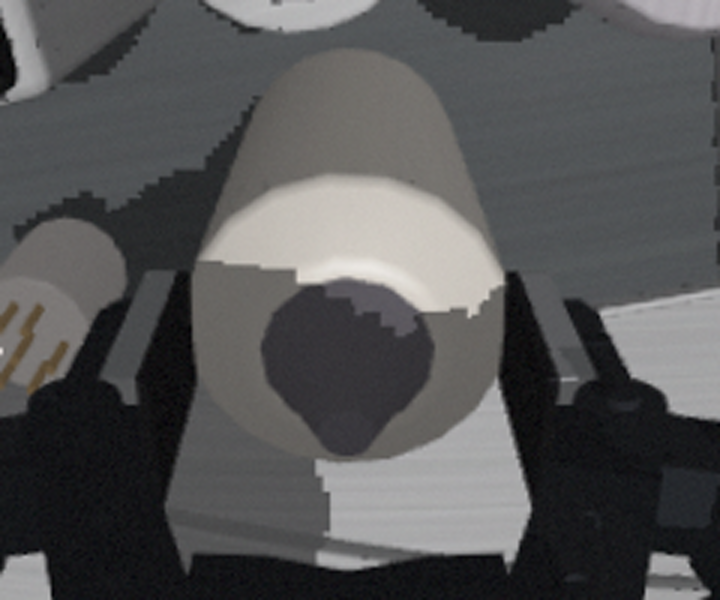

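The jaws hold the bottle just below its shoulder, with pads at y≈+.047 and -.004. Next is a lift test.

Call:
drive_tool(jaw=[0.5, 0.5, 0.5, 0.5, 0.5, 0.5, 0.5, 0.5], slide=[[0, 0, -3], [0, 0, -8], [0, 0, -15], [0, 0, -25], [0, 0, -40], [0, 0, -55], [0, 0, -65], [0, 0, -70]], yaw=[0, 0, 0, 0, 0, 0, 0, 0])

```text
time_s: 5.2
tool_pos: [0.5178, 0.0217, 0.1716]
tcp_rot: [3.141, -0.003, -0.0]
ft_force: [0.2, 0.3, -2.4]
gripper_width: 0.0515
```

```bash
python3 st.py; python3 -c "
from h import *
cam('scene','s2')"
```

```text
5.2 [0.5178 0.0217 0.1716] [ 3.1413e+00 -2.7000e-03 -0.0000e+00] [ 0.2  0.3 -2.4] 0.0515 q [ 0.49  0.38 -0.71  1.93  0.31  0.93 -1.94]
```

View pics/s2.png

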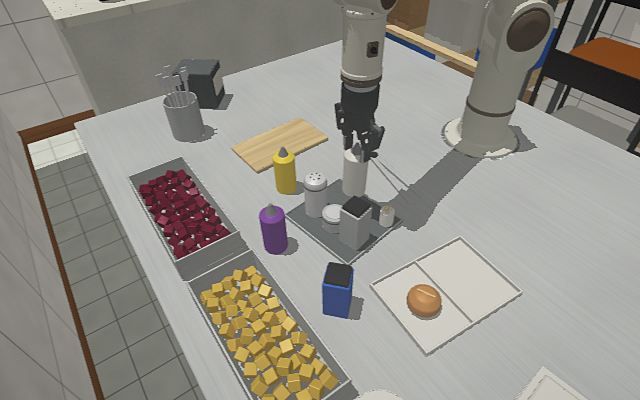

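Call:
drive_tool(jaw=[0.5, 0.5, 0.5, 0.5, 0.5, 0.5, 0.5, 0.5], slide=[[-2, 8, -8], [-7, 28, -20], [-14, 60, -30], [-23, 100, -40], [-32, 138, -40], [-41, 176, -40], [-50, 214, -40], [-58, 250, -40]], yaw=[0, 0, 0, 0, 0, 0, 0, 0])

```text
time_s: 5.92
tool_pos: [0.4573, -0.2306, 0.2093]
tcp_rot: [3.141, 0.001, -0.001]
ft_force: [1.0, -0.3, -2.6]
gripper_width: 0.0515
```

Call:
drive_tool(jaw=[0.5, 0.5, 0.5, 0.5, 0.5, 0.5, 0.5, 0.5], slide=[[-8, 35, 0], [-15, 65, 0], [-20, 88, 0], [-24, 102, 0], [-25, 108, 5], [-25, 108, 20], [-25, 108, 40], [-25, 108, 60]], yaw=[0, 0, 0, 0, 0, 0, 0, 0])

```text
time_s: 6.58
tool_pos: [0.4348, -0.3347, 0.1489]
tcp_rot: [-3.141, -0.001, 0.002]
ft_force: [0.5, 0.3, -3.1]
gripper_width: 0.0516
```

Call:
drive_tool(jaw=[0.5, 0.5, 0.5, 0.5, 0.5, 0.5, 0.5, 0.5], slide=[[0, 0, 5], [0, 0, 10], [0, 0, 10], [0, 0, 10], [0, 0, 10], [0, 0, 10], [0, 0, 10], [0, 0, 10]], yaw=[0, 0, 0, 0, 0, 0, 0, 0])

```text
time_s: 7.25
tool_pos: [0.4341, -0.3367, 0.1402]
tcp_rot: [3.141, -0.001, -0.0]
ft_force: [0.8, 1.1, -2.8]
gripper_width: 0.0516
```

Z must go from .1402 to .1095, about 31 mm down.

Call:
drive_tool(jaw=[0.5, 0.5, 0.5, 0.5, 0.5, 0.5, 0.5, 0.5], slide=[[0, 0, 8], [0, 0, 16], [0, 0, 22], [0, 0, 26], [0, 0, 29], [0, 0, 30.5], [0, 0, 30.5], [0, 0, 30.5]], yaw=[0, 0, 0, 0, 0, 0, 0, 0])

```text
time_s: 7.92
tool_pos: [0.434, -0.3363, 0.1092]
tcp_rot: [-3.141, -0.0, 0.0]
ft_force: [0.7, -0.9, -2.1]
gripper_width: 0.0518
```

```bash
python3 st.py
```

```text
7.9167 [ 0.434  -0.3363  0.1092] [-3.1414e+00 -1.0000e-04  2.0000e-04] [ 0.7 -0.9 -2.1] 0.0518 q [ 1.02  0.49 -0.52  1.9   0.32  0.83 -1.24]
```

Call:
drive_tool(jaw=[0.5, 0.5, 0.5, 0.3, 0.1, -0.2, -0.6, -1], slide=[[0, 0, 0.5], [0, 0, 1], [0, 0, 1], [0, 0, 1], [0, 0, 1], [0, 0, 1], [0, 0, 1], [0, 0, 1]], yaw=[0, 0, 0, 0, 0, 0, 0, 0])

```text
time_s: 8.58
tool_pos: [0.4337, -0.3368, 0.1081]
tcp_rot: [3.141, -0.0, -0.0]
ft_force: [-0.2, 0.3, 0.2]
gripper_width: 0.0739
```

Call:
drive_tool(jaw=[-1, -1, -1, -1, -1, -1, -1, -1], slide=[[0, 0, 0], [0, 0, 0], [0, 0, -15], [0, 0, -45], [0, 0, -80], [0, 0, -115], [0, 0, -135], [0, 0, -140]], yaw=[0, 0, 0, 0, 0, 0, 0, 0])

```text
time_s: 9.25
tool_pos: [0.436, -0.3378, 0.2525]
tcp_rot: [3.137, -0.005, 0.0]
ft_force: [0.1, -1.7, 0.4]
gripper_width: 0.0851
```

```bash
python3 st.py;  python3 -c "
from w import *
p=cam('wrist','w4');C=wcloud(p)
print(fitc(C[(C[...,2]>.03)&(C[...,2]<.11)&(p['depth']>0)],(.433,-.337),.028))"
```

```text
9.25 [ 0.436  -0.3378  0.2525] [ 3.1367e+00 -5.3000e-03  1.0000e-04] [ 0.1 -1.7  0.4] 0.0851 q [ 1.09  0.32 -0.59  1.78  0.2   1.1  -1.13]
(array([ 0.4335, -0.337 ]), 459)
```

View pics/w4.png

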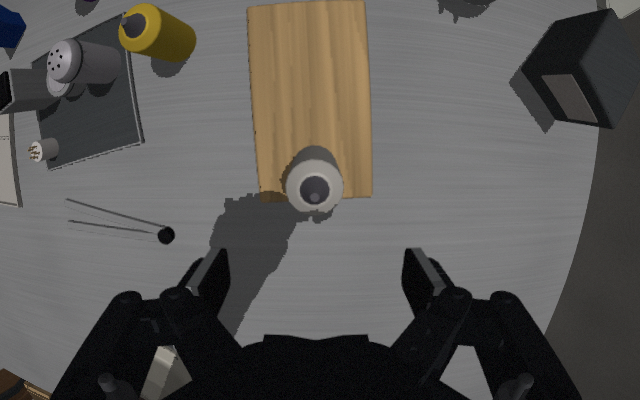

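Bottle is upright on the board at (.4335,-.337). Now the shaker.

Call:
drive_tool(jaw=[-1, -1, -1, -1, -1, -1, -1, -1], slide=[[10, -20, 0], [28, -53, 0], [46, -88, 0], [64, -122, 0], [82, -157, 0], [101, -192, 0], [119, -227, 0], [137, -261, 0]], yaw=[0, 0, 0, 0, 0, 0, 0, 0])

```text
time_s: 9.97
tool_pos: [0.5704, -0.0736, 0.2464]
tcp_rot: [-3.141, 0.002, 0.0]
ft_force: [0.5, -0.5, -0.0]
gripper_width: 0.0854
```

Call:
drive_tool(jaw=[-1, -1, -1, -1, -1, -1, -1, -1], slide=[[12, -25, 0], [20, -38, 0], [22, -42, 0], [22, -42, 0], [22, -42, 0], [22, -42, 0], [22, -42, 0], [22, -42, 0]], yaw=[0, 0, 0, 0, 0, 0, 0, 0])

```text
time_s: 10.63
tool_pos: [0.5925, -0.0352, 0.248]
tcp_rot: [3.141, 0.0, -0.002]
ft_force: [-0.7, 0.5, 0.8]
gripper_width: 0.0851
```

```bash
python3 st.py;  python3 -c "
from w import *
p=cam('wrist','w5');C=wcloud(p)
print(fitc(C[(C[...,2]>.03)&(C[...,2]<.096)&(p['depth']>0)],(.5929,-.0338),.028))"
```

```text
10.6333 [ 0.5925 -0.0352  0.248 ] [ 3.1409e+00  2.0000e-04 -2.4000e-03] [-0.7  0.5  0.8] 0.0851 q [ 0.54  0.43 -0.69  1.67  0.3   1.15 -1.8 ]
(array([ 0.5922, -0.0335]), 385)
```

Call:
drive_tool(jaw=[-1, -1, -1, -1, -1, -1, -1, -1], slide=[[0, -1, 20], [0, -1, 50], [0, -1, 85], [0, -1, 115], [0, -1, 140], [0, -1, 157], [0, -1, 168], [0, -1, 168]], yaw=[0, 0, 0, 0, 0, 0, 0, 0])

```text
time_s: 11.35
tool_pos: [0.591, -0.033, 0.0778]
tcp_rot: [-3.141, 0.004, -0.001]
ft_force: [-0.0, -0.7, 0.4]
gripper_width: 0.0854
```

Call:
drive_tool(jaw=[-1, -1, -1, -1, -1, -1, -1, -1], slide=[[0, 0, 0], [0, 0, 0], [0, 0, 0], [0, 0, 0], [0, 0, 0], [0, 0, 0], [0, 0, 0], [0, 0, 0]], yaw=[0, 0, 0, 0, 0, 0, 0, 0])

```text
time_s: 12.02
tool_pos: [0.5929, -0.0324, 0.0803]
tcp_rot: [3.142, -0.0, 0.0]
ft_force: [-0.2, -1.1, -1.0]
gripper_width: 0.0852
```

```bash
python3 st.py;  python3 -c "
from w import *
p=cam('wrist','w5');C=wcloud(p)
print(fitc(C[(C[...,2]>.03)&(C[...,2]<.096)&(p['depth']>0)],(.5929,-.0338),.028))"; python3 st.py
```

```text
12.0167 [ 0.5929 -0.0324  0.0803] [ 3.1415e+00 -3.0000e-04  0.0000e+00] [-0.2 -1.1 -1. ] 0.0852 q [ 0.46  0.63 -0.59  1.8   0.45  0.85 -1.93]
(array([ 0.5922, -0.0333]), 2900)
12.0667 [ 0.5929 -0.0324  0.0802] [ 3.1415e+00 -1.0000e-04 -0.0000e+00] [-0.   0.6  0.1] 0.0851 q [ 0.46  0.63 -0.59  1.8   0.45  0.85 -1.93]
```

View pics/w5.png

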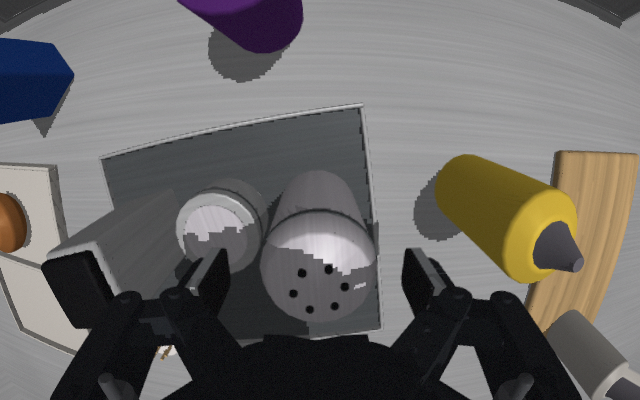

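Wrist view: the shaker dome at (317,275) is centred between the jaws (222, 408). The left finger passes above the tub at (215,230). I'll shift 1 mm and close.

Call:
drive_tool(jaw=[-1, -1, -0.6, -0.2, 0.2, 0.5, 0.5, 0.5], slide=[[0, 1, 0], [0, 1, 0], [0, 1, 0], [0, 1, 0], [0, 1, 0], [0, 1, 0], [0, 1, 0], [0, 1, 0]], yaw=[0, 0, 0, 0, 0, 0, 0, 0])

```text
time_s: 12.73
tool_pos: [0.593, -0.0334, 0.0805]
tcp_rot: [3.141, -0.0, 0.0]
ft_force: [-0.5, -0.7, 5.8]
gripper_width: 0.0542
```

```bash
python3 st.py;  python3 -c "
from w import *
p=cam('wrist');C=wcloud(p)
print(fitc(C[(C[...,2]>.03)&(C[...,2]<.096)&(p['depth']>0)],(.5929,-.0338),.028))"; python3 st.py
```

```text
12.7333 [ 0.593  -0.0334  0.0805] [ 3.1414e+00 -5.0000e-04  1.0000e-04] [-0.5 -0.7  5.8] 0.0542 q [ 0.46  0.63 -0.59  1.8   0.45  0.85 -1.92]
(array([ 0.5924, -0.033 ]), 3049)
12.7833 [ 0.593  -0.0335  0.0805] [ 3.1413e+00 -4.0000e-04  0.0000e+00] [-1.5 -0.7  6. ] 0.054 q [ 0.46  0.63 -0.59  1.8   0.45  0.85 -1.92]
```

Call:
drive_tool(jaw=[0.5, 0.5, 0.5, 0.5, 0.5, 0.5, 0.5, 0.5], slide=[[0, 0, 0], [0, 0, -4], [0, 0, -15], [0, 0, -40], [0, 0, -70], [0, 0, -100], [0, 0, -118], [0, 0, -125]], yaw=[0, 0, 0, 0, 0, 0, 0, 0])

```text
time_s: 13.45
tool_pos: [0.5946, -0.033, 0.209]
tcp_rot: [3.141, -0.005, 0.0]
ft_force: [0.9, 1.0, -2.8]
gripper_width: 0.0541
```

```bash
python3 st.py
```

```text
13.45 [ 0.5946 -0.033   0.209 ] [ 3.1413e+00 -5.3000e-03  3.0000e-04] [ 0.9  1.  -2.8] 0.0541 q [ 0.52  0.47 -0.68  1.71  0.33  1.07 -1.83]
```

Call:
drive_tool(jaw=[0.5, 0.5, 0.5, 0.5, 0.5, 0.5, 0.5, 0.5], slide=[[-5, 3, -12], [-16, 12, -25], [-27, 32, -32], [-37, 62, -34], [-46, 100, -34], [-54, 138, -34], [-60, 176, -34], [-65, 214, -34]], yaw=[0, 0, 0, 0, 0, 0, 0, 0])

```text
time_s: 14.12
tool_pos: [0.5254, -0.2491, 0.2381]
tcp_rot: [-3.141, 0.003, 0.0]
ft_force: [0.6, 0.6, -2.2]
gripper_width: 0.0545
```

Call:
drive_tool(jaw=[0.5, 0.5, 0.5, 0.5, 0.5, 0.5, 0.5, 0.5], slide=[[-5, 34, 0], [-8, 62, 0], [-10, 80, 0], [-10, 84, 10], [-10, 85, 30], [-10, 85, 60], [-10, 85, 90], [-10, 85, 115]], yaw=[0, 0, 0, 0, 0, 0, 0, 0])

```text
time_s: 14.78
tool_pos: [0.5161, -0.3304, 0.1209]
tcp_rot: [-3.139, 0.003, 0.001]
ft_force: [-0.5, -0.2, -2.9]
gripper_width: 0.0543
```

Call:
drive_tool(jaw=[0.5, 0.5, 0.5, 0.5, 0.5, 0.5, 0.5, 0.5], slide=[[0, 0, 10], [0, 0, 15], [0, 0, 15], [0, 0, 15], [0, 0, 15], [0, 0, 15], [0, 0, 15], [0, 0, 15]], yaw=[0, 0, 0, 0, 0, 0, 0, 0])

```text
time_s: 15.45
tool_pos: [0.5183, -0.3328, 0.1101]
tcp_rot: [3.141, -0.001, -0.0]
ft_force: [-0.1, -0.4, -1.7]
gripper_width: 0.0545
```

```bash
python3 st.py
```

```text
15.45 [ 0.5183 -0.3328  0.1101] [ 3.1406e+00 -1.2000e-03 -2.0000e-04] [-0.1 -0.4 -1.7] 0.0545 q [ 0.93  0.6  -0.54  1.73  0.38  0.91 -1.34]
```

Call:
drive_tool(jaw=[0.5, 0.5, 0.5, 0.5, 0.5, 0.5, 0.5, 0.5], slide=[[0, 0, 7], [0, 0, 13], [0, 0, 17], [0, 0, 20], [0, 0, 21.5], [0, 0, 22], [0, 0, 22], [0, 0, 22]], yaw=[0, 0, 0, 0, 0, 0, 0, 0])

```text
time_s: 16.12
tool_pos: [0.5183, -0.3322, 0.0887]
tcp_rot: [3.141, -0.0, 0.0]
ft_force: [-3.9, 1.9, 12.2]
gripper_width: 0.0544
```

Call:
drive_tool(jaw=[0.5, 0.4, 0.3, 0.2, 0, -0.3, -0.6, -1], slide=[[0, 0, 0], [0, 0, 0], [0, 0, 0], [0, 0, 0], [0, 0, 0], [0, 0, 0], [0, 0, 0], [0, 0, 0]], yaw=[0, 0, 0, 0, 0, 0, 0, 0])

```text
time_s: 16.78
tool_pos: [0.5179, -0.3325, 0.087]
tcp_rot: [3.141, -0.0, 0.0]
ft_force: [-0.3, 0.2, -0.1]
gripper_width: 0.0777
```

Call:
drive_tool(jaw=[-1, -1, -1, -1, -1, -1, -1, -1], slide=[[0, 0, 0], [0, 0, 0], [0, 0, -15], [0, 0, -45], [0, 0, -80], [0, 0, -120], [0, 0, -150], [0, 0, -165]], yaw=[0, 0, 0, 0, 0, 0, 0, 0])

```text
time_s: 17.45
tool_pos: [0.5198, -0.3331, 0.2569]
tcp_rot: [3.138, -0.005, 0.0]
ft_force: [-0.1, 0.6, 0.4]
gripper_width: 0.0853
```

```bash
python3 st.py;  python3 -c "
from w import *
p=cam('wrist','w6');C=wcloud(p)
print(fitc(C[(C[...,2]>.03)&(C[...,2]<.1)&(p['depth']>0)],(.518,-.333),.028))"
```

```text
17.45 [ 0.5198 -0.3331  0.2569] [ 3.1382e+00 -5.3000e-03  2.0000e-04] [-0.1  0.6  0.4] 0.0853 q [ 0.98  0.44 -0.61  1.61  0.27  1.17 -1.26]
(array([ 0.5183, -0.3325]), 305)
```

View pics/w6.png

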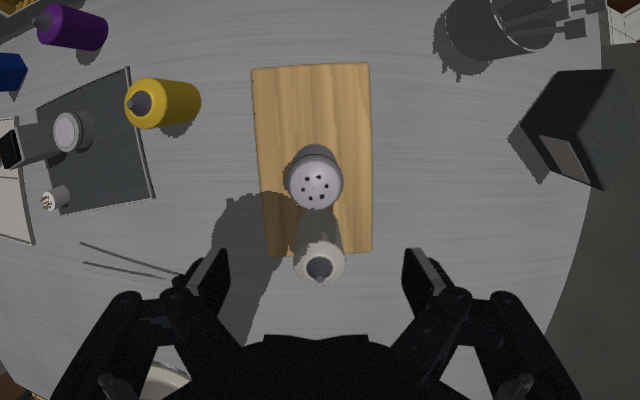

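Call:
drive_tool(jaw=[-1, -1, -1, -1, -1, -1, -1, -1], slide=[[3, -20, 0], [8, -55, 0], [13, -92, 0], [18, -130, 0], [23, -168, 0], [28, -206, 0], [33, -244, 0], [38, -280, 0]], yaw=[0, 0, 0, 0, 0, 0, 0, 0])

```text
time_s: 18.17
tool_pos: [0.5555, -0.0503, 0.2518]
tcp_rot: [-3.142, 0.0, 0.0]
ft_force: [-0.1, 0.2, 0.1]
gripper_width: 0.0851
```

Call:
drive_tool(jaw=[-1, -1, -1, -1, -1, -1, -1, -1], slide=[[5, -35, 0], [10, -70, 0], [14, -105, 0], [18, -132, 0], [21, -148, 0], [21, -152, 0], [21, -152, 0], [21, -152, 0]], yaw=[-0.4, -0.8, -1.2, -1.6, -2, -2.383, -2.383, -2.383])

```text
time_s: 18.83
tool_pos: [0.5768, 0.0986, 0.2515]
tcp_rot: [3.141, 0.001, 0.248]
ft_force: [0.0, -0.8, -0.3]
gripper_width: 0.0854
```

Call:
drive_tool(jaw=[-1, -1, -1, -1, -1, -1, -1, -1], slide=[[0, 0, 0], [0, 0, 0], [0, 0, 0], [0, 0, 0], [0, 0, 0], [0, 0, 0], [0, 0, 0], [0, 0, 0]], yaw=[0, 0, 0, 0, 0, 0, 0, 0])

```text
time_s: 19.5
tool_pos: [0.5768, 0.0996, 0.2522]
tcp_rot: [3.142, -0.0, 0.25]
ft_force: [0.3, -0.2, -0.1]
gripper_width: 0.0858
```

```bash
python3 st.py;  cat > tin.py <<'E'
from w import *
def lid(p,c=(.578,.1),ztop=.119):
    C=wcloud(p); m=(p['depth']>0)&(abs(C[...,2]-ztop)<.003)&(np.hypot(C[...,0]-c[0],C[...,1]-c[1])<.045)
    return cv2.minAreaRect((C[m][:,:2]*1000).astype(np.float32)), m.sum()
def sides(p,c=(.578,.1),z0=.03,z1=.105,th=.25):
    C=wcloud(p); m=(p['depth']>0)&(C[...,2]>z0)&(C[...,2]<z1)&(np.hypot(C[...,0]-c[0],C[...,1]-c[1])<.042); q=C[m]
    def res(x):
        k,s=np.cos(x[2]),np.sin(x[2]); d=q[:,:2]-x[:2]; a=np.abs(np.stack([d[:,0]*k+d[:,1]*s,-d[:,0]*s+d[:,1]*k],1)); return a.max(1)-.026
    s=least_squares(res,[*c,th],loss='soft_l1',f_scale=.001); return np.round(s.x,4),len(q)
if __name__=='__main__':
    p=cam('wrist','w7'); print(lid(p),sides(p))
E
python3 tin.py
```

```text
19.5 [0.5768 0.0996 0.2522] [ 3.1415e+00 -1.0000e-04  2.4960e-01] [ 0.3 -0.2 -0.1] 0.0858 q [ 0.39  0.44 -0.79  1.68  0.33  1.16 -1.82]
(((577.2852172851562, 99.75269317626953), (45.724613189697266, 46.208717346191406), 13.103919982910156), np.int64(2138)) (array([0.5792, 0.0901, 0.282 ]), 592)
```

View pics/w7.png

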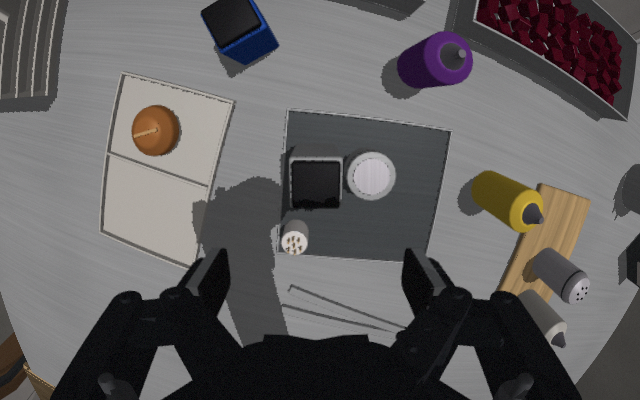

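Call:
drive_tool(jaw=[-1, -1, -1, -1, -1, -1, -1, -1], slide=[[0, 0, 10], [0, 0, 30], [0, 0, 50], [0, 0, 65], [0, 0, 72], [0, 0, 72], [0, 0, 72], [0, 0, 72]], yaw=[0, 0, 0, 0, 0, 0, 0, 0])

```text
time_s: 20.22
tool_pos: [0.5775, 0.1, 0.181]
tcp_rot: [-3.142, -0.002, 0.25]
ft_force: [-1.2, 0.6, 0.1]
gripper_width: 0.0853
```

```bash
python3 st.py;  cat > tin2.py <<'E'
from tin import *
p=cam('wrist','w8'); print(lid(p))
C=wcloud(p); m=(p['depth']>0)&(abs(C[...,2]-.119)<.003)&(np.hypot(C[...,0]-.578,C[...,1]-.1)<.045)
cs,_=cv2.findContours(m.astype(np.uint8),cv2.RETR_EXTERNAL,cv2.CHAIN_APPROX_NONE); c=max(cs,key=len)[:,0]
q=C[c[:,1],c[:,0]]
def res(x):
    k,s=np.cos(x[2]),np.sin(x[2]); d=q[:,:2]-x[:2]; a=np.abs(np.stack([d[:,0]*k+d[:,1]*s,-d[:,0]*s+d[:,1]*k],1)); return a.max(1)-x[3]
s=least_squares(res,[.578,.0995,.25,.023],loss='soft_l1',f_scale=.0005); print(np.round(s.x,4),np.degrees(s.x[2]),np.median(abs(s.fun)),len(q))
E
python3 tin2.py; python3 st.py
```

```text
20.2167 [0.5775 0.1    0.181 ] [-3.1415e+00 -1.5000e-03  2.4980e-01] [-1.2  0.6  0.1] 0.0853 q [ 0.35  0.51 -0.75  1.76  0.4   1.03 -1.87]
(((576.9974365234375, 99.93212127685547), (45.2250862121582, 45.292762756347656), 13.68961238861084), np.int64(3589))
[0.5769 0.1001 0.2473 0.022 ] 14.16877671378326 0.0002316602179598358 244
20.2667 [0.5776 0.0999 0.1812] [ 3.1415e+00 -1.9000e-03  2.4960e-01] [ 0.2 -0.   0.8] 0.0855 q [ 0.35  0.51 -0.75  1.76  0.4   1.03 -1.87]
```

View pics/w8.png

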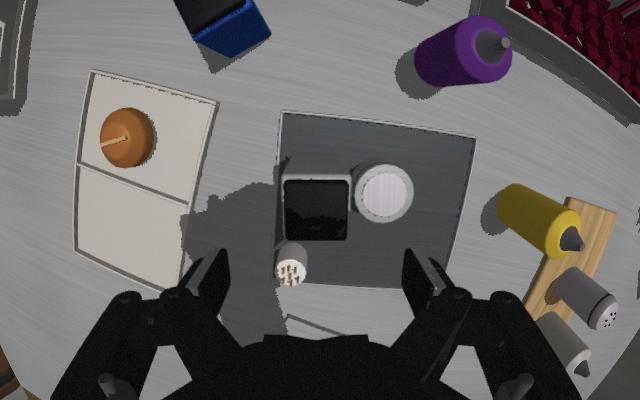

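Call:
drive_tool(jaw=[-1, -1, -1, -1, -1, -1, -1, -1], slide=[[0, 0, 10], [0, 0, 30], [0, 0, 55], [0, 0, 75], [0, 0, 90], [0, 0, 97], [0, 0, 98], [0, 0, 98]], yaw=[0, 0, 0, 0, 0, 0, 0, 0])

```text
time_s: 20.93
tool_pos: [0.5771, 0.0998, 0.0823]
tcp_rot: [-3.141, -0.0, 0.25]
ft_force: [-0.8, 0.2, 0.4]
gripper_width: 0.0852
```

Call:
drive_tool(jaw=[-1, -1, -0.6, -0.2, 0.2, 0.5, 0.5, 0.5], slide=[[0, 0, 0], [0, 0, 0], [0, 0, 0], [0, 0, 0], [0, 0, 0], [0, 0, 0], [0, 0, 0], [0, 0, 0]], yaw=[0, 0, 0, 0, 0, 0, 0, 0])

```text
time_s: 21.6
tool_pos: [0.5774, 0.0998, 0.0828]
tcp_rot: [3.141, -0.001, 0.25]
ft_force: [-0.3, 0.9, 5.2]
gripper_width: 0.051
```

```bash
python3 st.py;python3 tin2.py; python3 st.py
```

```text
21.6 [0.5774 0.0998 0.0828] [ 3.1414e+00 -1.2000e-03  2.4960e-01] [-0.3  0.9  5.2] 0.051 q [ 0.29  0.64 -0.68  1.82  0.51  0.87 -1.95]
(((577.574951171875, 100.25892639160156), (45.791709899902344, 77.86854553222656), 14.550889015197754), np.int64(9433))
[0.5774 0.1004 0.2492 0.0219] 14.278044259639792 0.00024264156138766903 408
21.65 [0.5774 0.0998 0.0828] [ 3.1414e+00 -1.2000e-03  2.4960e-01] [-1.3 -0.   7.1] 0.0513 q [ 0.29  0.64 -0.68  1.82  0.51  0.87 -1.95]
```

Call:
drive_tool(jaw=[0.5, 0.5, 0.5, 0.5, 0.5, 0.5, 0.5, 0.5], slide=[[0, 0, -3], [0, 0, -10], [0, 0, -25], [0, 0, -55], [0, 0, -90], [0, 0, -125], [0, 0, -155], [0, 0, -165]], yaw=[0, 0, 0, 0, 0, 0, 0, 0])

```text
time_s: 22.32
tool_pos: [0.5787, 0.1005, 0.252]
tcp_rot: [3.141, -0.006, 0.25]
ft_force: [1.4, 0.6, -3.0]
gripper_width: 0.0511
```

Call:
drive_tool(jaw=[0.5, 0.5, 0.5, 0.5, 0.5, 0.5, 0.5, 0.5], slide=[[0, 0, 0], [0, 0, 0], [0, 0, 0], [0, 0, 0], [0, 0, 0], [0, 0, 0], [0, 0, 0], [0, 0, 0]], yaw=[0.4, 0.9, 1.4, 1.9, 2.3, 2.383, 2.383, 2.383])

```text
time_s: 22.98
tool_pos: [0.5763, 0.0994, 0.2464]
tcp_rot: [3.141, 0.001, 0.001]
ft_force: [0.1, 0.5, -3.3]
gripper_width: 0.0509
```

```bash
python3 st.py
```

```text
22.9833 [0.5763 0.0994 0.2464] [3.1414e+00 1.2000e-03 1.3000e-03] [ 0.1  0.5 -3.3] 0.0509 q [ 0.35  0.43 -0.74  1.69  0.31  1.14 -2.05]
```

Call:
drive_tool(jaw=[0.5, 0.5, 0.5, 0.5, 0.5, 0.5, 0.5, 0.5], slide=[[1, 12, 0], [3, 40, 0], [5, 75, 0], [7, 112, 0], [9, 150, 0], [11, 188, 0], [13, 226, 0], [16, 264, 0]], yaw=[0, 0, 0, 0, 0, 0, 0, 0])

```text
time_s: 23.65
tool_pos: [0.592, -0.1677, 0.247]
tcp_rot: [3.141, 0.0, -0.0]
ft_force: [0.9, -0.1, -3.3]
gripper_width: 0.0513
```

Call:
drive_tool(jaw=[0.5, 0.5, 0.5, 0.5, 0.5, 0.5, 0.5, 0.5], slide=[[2, 38, 0], [4, 75, 0], [6, 110, 0], [8, 138, 0], [10, 156, 0], [10, 163, 0], [10, 163, 15], [10, 163, 35]], yaw=[0, 0, 0, 0, 0, 0, 0, 0])

```text
time_s: 24.32
tool_pos: [0.6038, -0.3284, 0.2136]
tcp_rot: [3.14, -0.004, -0.001]
ft_force: [-0.3, 0.3, -3.6]
gripper_width: 0.0513
```

Call:
drive_tool(jaw=[0.5, 0.5, 0.5, 0.5, 0.5, 0.5, 0.5, 0.5], slide=[[0, 0, 25], [0, 0, 50], [0, 0, 75], [0, 0, 92], [0, 0, 100], [0, 0, 102], [0, 0, 102], [0, 0, 102]], yaw=[0, 0, 0, 0, 0, 0, 0, 0])

```text
time_s: 24.98
tool_pos: [0.6039, -0.3275, 0.1116]
tcp_rot: [3.141, -0.002, 0.0]
ft_force: [0.2, 1.5, -2.2]
gripper_width: 0.0512
```

```bash
python3 st.py
```

```text
24.9833 [ 0.6039 -0.3275  0.1116] [ 3.1409e+00 -2.1000e-03  4.0000e-04] [ 0.2  1.5 -2.2] 0.0512 q [ 0.83  0.72 -0.55  1.54  0.42  1.01 -1.41]
```

Call:
drive_tool(jaw=[0.5, 0.5, 0.5, 0.5, 0.5, 0.5, 0.5, 0.5], slide=[[0, 0, 7], [0, 0, 13], [0, 0, 17], [0, 0, 19], [0, 0, 20], [0, 0, 20], [0, 0, 20], [0, 0, 20]], yaw=[0, 0, 0, 0, 0, 0, 0, 0])

```text
time_s: 25.65
tool_pos: [0.6032, -0.3274, 0.0909]
tcp_rot: [3.141, -0.001, 0.0]
ft_force: [-1.3, 1.6, 4.6]
gripper_width: 0.0509
```

Call:
drive_tool(jaw=[0.5, 0.4, 0.3, 0.2, 0, -0.3, -0.6, -1], slide=[[0, 0, 0], [0, 0, 0], [0, 0, 0], [0, 0, 0], [0, 0, 0], [0, 0, 0], [0, 0, 0], [0, 0, 0]], yaw=[0, 0, 0, 0, 0, 0, 0, 0])

```text
time_s: 26.32
tool_pos: [0.6029, -0.3276, 0.0898]
tcp_rot: [3.142, -0.0, -0.0]
ft_force: [-0.3, -0.4, 0.4]
gripper_width: 0.0777
```

Call:
drive_tool(jaw=[-1, -1, -1, -1, -1, -1, -1, -1], slide=[[0, 0, 0], [0, 0, 0], [0, 0, -15], [0, 0, -45], [0, 0, -80], [0, 0, -120], [0, 0, -150], [0, 0, -165]], yaw=[0, 0, 0, 0, 0, 0, 0, 0])

```text
time_s: 26.98
tool_pos: [0.6052, -0.3278, 0.262]
tcp_rot: [3.138, -0.007, 0.0]
ft_force: [1.0, -1.1, 0.7]
gripper_width: 0.0856
```

```bash
python3 st.py;  python3 -c "
from w import *
p=cam('wrist','w9')"; 
```

```text
26.9833 [ 0.6052 -0.3278  0.262 ] [ 3.1382e+00 -7.3000e-03  4.0000e-04] [ 1.  -1.1  0.7] 0.0856 q [ 0.86  0.57 -0.61  1.41  0.34  1.25 -1.35]
```

View pics/w9.png

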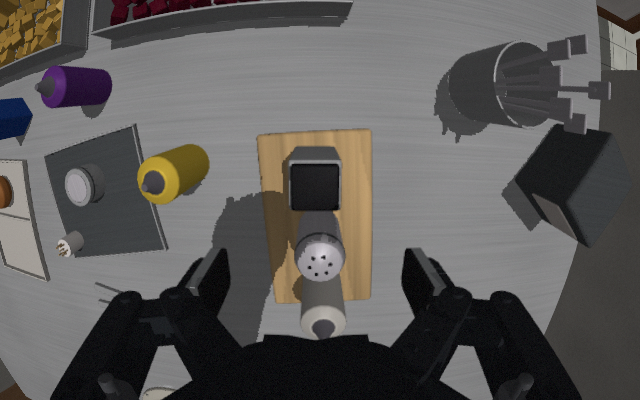

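All three are on the board in a row: tin (315,185), shaker (320,257), bottle (322,320). Now the tub.

Call:
drive_tool(jaw=[-1, -1, -1, -1, -1, -1, -1, -1], slide=[[-1, -20, 0], [-3, -55, 0], [-5, -92, 0], [-7, -130, 0], [-9, -168, 0], [-11, -206, 0], [-13, -244, 0], [-14, -270, 0]], yaw=[0, 0, 0, 0, 0, 0, 0, 0])

```text
time_s: 27.7
tool_pos: [0.5883, -0.0526, 0.2564]
tcp_rot: [-3.141, -0.001, 0.004]
ft_force: [0.4, 1.1, 0.5]
gripper_width: 0.0854
```

Call:
drive_tool(jaw=[-1, -1, -1, -1, -1, -1, -1, -1], slide=[[-1, -35, 0], [-2, -65, 0], [-3, -82, 10], [-3, -91, 35], [-3, -91, 65], [-3, -91, 95], [-3, -91, 110], [-3, -91, 110]], yaw=[-0.5, -1, -1.5, -2, -2.5, -3, -3, -3])

```text
time_s: 28.37
tool_pos: [0.5827, 0.0322, 0.1407]
tcp_rot: [-3.14, 0.007, 0.314]
ft_force: [-0.2, -0.4, -0.6]
gripper_width: 0.0852
```

Call:
drive_tool(jaw=[-1, -1, -1, -1, -1, -1, -1, -1], slide=[[0, 0, 0], [0, 0, 0], [0, 0, 0], [0, 0, 0], [0, 0, 0], [0, 0, 0], [0, 0, 0], [0, 0, 0]], yaw=[0, 0, 0, 0, 0, 0, 0, 0])

```text
time_s: 29.03
tool_pos: [0.5859, 0.0335, 0.1453]
tcp_rot: [3.141, -0.0, 0.314]
ft_force: [-0.1, 0.2, 0.4]
gripper_width: 0.085
```

```bash
python3 st.py;  python3 -c "
from w import *
p=cam('wrist','w10');C=wcloud(p)
print(fitc(C[(C[...,2]>.01)&(C[...,2]<.044)&(p['depth']>0)],(.5857,.0337),.03))"; python3 st.py
```

```text
29.0333 [0.5859 0.0335 0.1453] [ 3.1414e+00 -3.0000e-04  3.1420e-01] [-0.1  0.2  0.4] 0.085 q [ 0.45  0.56 -0.73  1.78  0.44  0.97 -1.72]
(array([0.585 , 0.0338]), 750)
29.0833 [0.5859 0.0335 0.1452] [ 3.1414e+00 -2.0000e-04  3.1420e-01] [ 0.4 -0.3 -0. ] 0.0852 q [ 0.45  0.56 -0.73  1.78  0.44  0.97 -1.72]
```

View pics/w10.png

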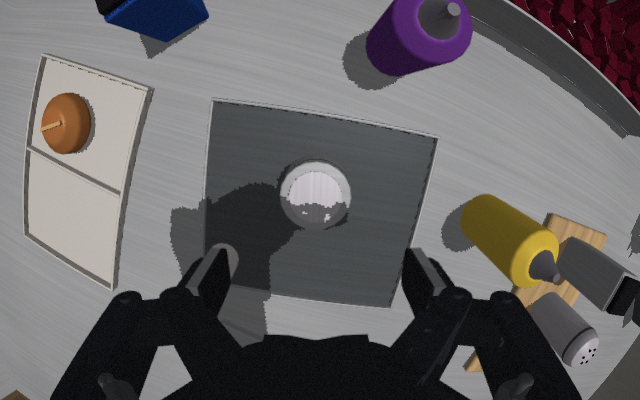

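Call:
drive_tool(jaw=[-1, -1, -1, -1, -1, -1, -1, -1], slide=[[0, 0, 15], [0, 0, 35], [0, 0, 60], [0, 0, 80], [0, 0, 95], [0, 0, 103], [0, 0, 106], [0, 0, 106]], yaw=[0, 0, 0, 0, 0, 0, 0, 0])

```text
time_s: 29.75
tool_pos: [0.5857, 0.0338, 0.0388]
tcp_rot: [-3.141, 0.0, 0.314]
ft_force: [-0.9, -0.9, -0.1]
gripper_width: 0.0851
```

Call:
drive_tool(jaw=[-1, -1, -0.6, -0.2, 0.2, 0.4, 0.4, 0.4], slide=[[0, 0, 0], [0, 0, 0], [0, 0, 0], [0, 0, 0], [0, 0, 0], [0, 0, 0], [0, 0, 0], [0, 0, 0]], yaw=[0, 0, 0, 0, 0, 0, 0, 0])

```text
time_s: 30.42
tool_pos: [0.5894, 0.0354, 0.0432]
tcp_rot: [3.14, -0.007, 0.315]
ft_force: [-2.8, 1.3, 21.4]
gripper_width: 0.0256
```

```bash
python3 st.py
```

```text
30.4167 [0.5894 0.0354 0.0432] [ 3.1405 -0.0072  0.315 ] [-2.8  1.3 21.4] 0.0256 q [ 0.37  0.69 -0.64  1.83  0.56  0.8  -1.81]
```

```bash
python3 -c "
from w import *
p=cam('wrist','w11');q=cam('scene');cv2.imwrite('pics/s11.png',cv2.resize(q['frame'][130:270,240:440],None,fx=3.5,fy=3.5,interpolation=cv2.INTER_CUBIC)[:,:,::-1])"; python3 st.py
```

```text
30.5167 [0.5893 0.0355 0.0432] [ 3.1404 -0.0073  0.3151] [-2.6  1.7 21.1] 0.0261 q [ 0.37  0.69 -0.64  1.83  0.56  0.8  -1.81]
```

View pics/w11.png

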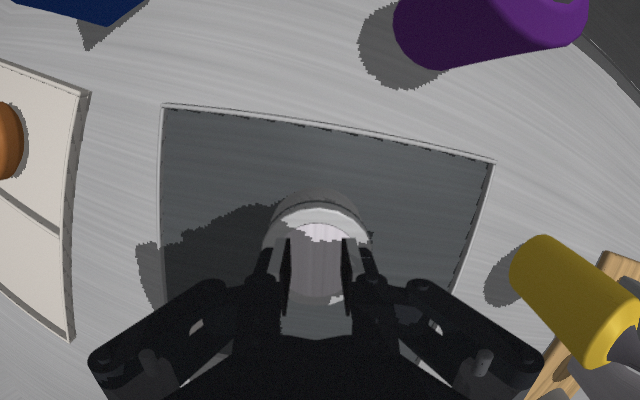

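View pics/s11.png

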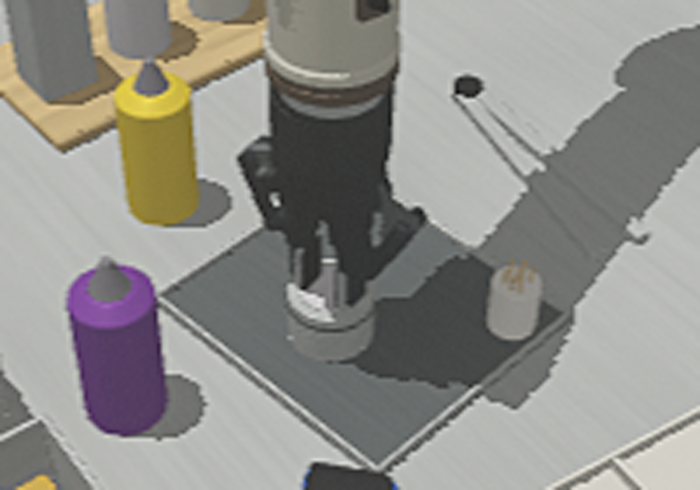

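The jaws have shut on top of the lid (wrist picture, pads at (285,265) and (350,265) over the tub). The fingertips are clearly higher than the TCP description suggests, so I'll measure them in depth before retrying.

```bash
python3 - <<'E'
from w import *
p=cam('wrist'); C=wcloud(p); print('cam',np.round(np.array(p['extrinsics'])[:3,3],4))
for v in range(225,330,8):
    print(v,[(u,np.round(C[v,u],3).tolist()) for u in (272,286,352,366)])
c=cv2.resize(p['frame'][180:350,220:420],None,fx=3.5,fy=3.5,interpolation=cv2.INTER_CUBIC); cv2.imwrite('pics/w12.png',c[:,:,::-1])
E
```

```text
cam [0.6591 0.0591 0.1876]
225 [(272, [0.597, 0.062, 0.043]), (286, [0.6, 0.055, 0.045]), (352, [0.61, 0.023, 0.044]), (366, [0.599, 0.005, 0.003])]
233 [(272, [0.593, 0.06, 0.044]), (286, [0.595, 0.054, 0.043]), (352, [0.606, 0.022, 0.045]), (366, [0.608, 0.015, 0.043])]
241 [(272, [0.589, 0.059, 0.044]), (286, [0.595, 0.053, 0.053]), (352, [0.605, 0.023, 0.053]), (366, [0.604, 0.013, 0.043])]
249 [(272, [0.589, 0.058, 0.054]), (286, [0.595, 0.052, 0.06]), (352, [0.605, 0.024, 0.062]), (366, [0.604, 0.015, 0.054])]
257 [(272, [0.594, 0.057, 0.07]), (286, [0.595, 0.051, 0.068]), (352, [0.605, 0.024, 0.069]), (366, [0.603, 0.016, 0.062])]
265 [(272, [0.594, 0.056, 0.076]), (286, [0.592, 0.05, 0.069]), (352, [0.605, 0.025, 0.077]), (366, [0.659, 0.059, 0.188])]
273 [(272, [0.594, 0.056, 0.082]), (286, [0.589, 0.049, 0.071]), (352, [0.604, 0.025, 0.082]), (366, [0.607, 0.021, 0.085])]
281 [(272, [0.596, 0.055, 0.09]), (286, [0.586, 0.048, 0.072]), (352, [0.6, 0.024, 0.082]), (366, [0.606, 0.022, 0.09])]
289 [(272, [0.596, 0.054, 0.096]), (286, [0.582, 0.047, 0.073]), (352, [0.598, 0.023, 0.084]), (366, [0.606, 0.023, 0.095])]
297 [(272, [0.596, 0.054, 0.1]), (286, [0.579, 0.046, 0.074]), (352, [0.595, 0.022, 0.085]), (366, [0.606, 0.023, 0.1])]
305 [(272, [0.601, 0.054, 0.112]), (286, [0.578, 0.046, 0.079]), (352, [0.594, 0.022, 0.089]), (366, [0.61, 0.027, 0.112])]
313 [(272, [0.601, 0.053, 0.116]), (286, [0.575, 0.045, 0.08]), (352, [0.59, 0.021, 0.089]), (366, [0.61, 0.027, 0.116])]
321 [(272, [0.601, 0.053, 0.119]), (286, [0.506, 0.032, 0.003]), (352, [0.522, -0.015, 0.003]), (366, [0.609, 0.028, 0.119])]
329 [(272, [0.601, 0.052, 0.123]), (286, [0.499, 0.03, 0.003]), (352, [0.585, 0.02, 0.094]), (366, [0.61, 0.029, 0.124])]
```

View pics/w12.png

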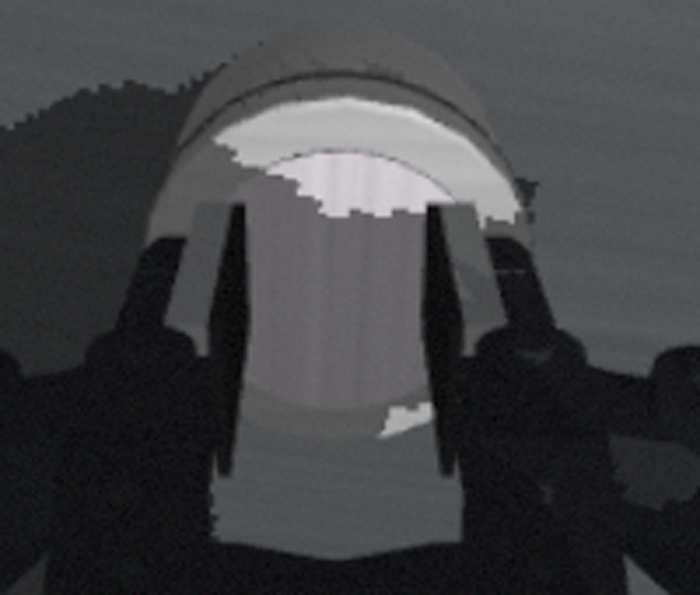

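Pads run from z≈.046 (tips) to .083 with the TCP at .043. So the tips stand about 3 mm behind the TCP at this opening, and lower grasps are safe. I'll open, back off, and measure the tub and open tips.

Call:
drive_tool(jaw=[0.2, 0, -0.3, -0.6, -1, -1, -1, -1], slide=[[0, 0, -3], [0, 0, -4], [0, 0, -6], [0, 0, -10], [0, 0, -20], [0, 0, -30], [0, 0, -30], [0, 0, -30]], yaw=[0, 0, 0, 0, 0, 0, 0, 0])

```text
time_s: 31.23
tool_pos: [0.5867, 0.0336, 0.0702]
tcp_rot: [3.141, -0.002, 0.314]
ft_force: [0.6, -0.9, -0.2]
gripper_width: 0.0851
```

Call:
drive_tool(jaw=[-1, -1, -1, -1, -1, -1, -1, -1], slide=[[0, 0, 0], [0, 0, 0], [0, 0, 0], [0, 0, 0], [0, 0, 0], [0, 0, 0], [0, 0, 0], [0, 0, 0]], yaw=[0, 0, 0, 0, 0, 0, 0, 0])

```text
time_s: 31.9
tool_pos: [0.5858, 0.0336, 0.069]
tcp_rot: [-3.142, 0.0, 0.314]
ft_force: [-0.5, 0.0, 0.3]
gripper_width: 0.0853
```

```bash
python3 st.py;  python3 - <<'E'
from w import *
p=cam('wrist','w13');C=wcloud(p)
print(fitc(C[(C[...,2]>.01)&(C[...,2]<.044)&(p['depth']>0)],(.5857,.0337),.03))
t=robot.observe()['tool_pos']; d=C-t; k,s=np.cos(.314),np.sin(.314)
X=d[...,0]*k+d[...,1]*s; Y=-d[...,0]*s+d[...,1]*k
m=(p['depth']>0)&(abs(X)<.02)&(abs(Y)>.035)&(abs(Y)<.065)&(d[...,2]>-.03)&(d[...,2]<.08)
print(m.sum(),'z rel TCP of fingers pct',np.round(np.percentile(d[m][:,2],[0,1,5,20,50,95]),4), 'Y range',np.round([Y[m&(Y>0)].min(),Y[m&(Y<0)].max()],4))
m2=m&(d[...,2]<.03);print(np.round(d[m2][:,2].min(),4), np.round(X[m2].min(),4),np.round(X[m2].max(),4))
# tub lid plane tilt
m=(abs(C[...,2]-.045)<.006)&(np.hypot(C[...,0]-.5857,C[...,1]-.0337)<.025)&(p['depth']>0)
q=C[m];A=np.c_[q[:,:2]-[.5857,.0337],np.ones(len(q))];print('lid',np.round(np.linalg.lstsq(A,q[:,2],rcond=None)[0],4))
E
```

```text
31.9 [0.5858 0.0336 0.069 ] [-3.1415e+00  1.0000e-04  3.1420e-01] [-0.5  0.   0.3] 0.0853 q [ 0.4   0.66 -0.67  1.82  0.53  0.85 -1.78]
(array([0.5849, 0.0339]), 1665)
11744 z rel TCP of fingers pct [0.0138 0.0171 0.0233 0.0386 0.0644 0.078 ] Y range [ 0.035 -0.035]
0.0138 -0.0111 0.0124
lid [-0.0042 -0.0005  0.0453]
```

View pics/w13.png

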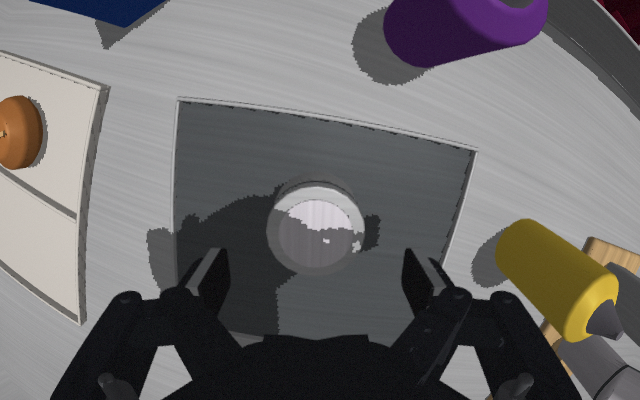

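Call:
drive_tool(jaw=[-1, -1, -1, -1, -1, -1, -1, -1], slide=[[0, 0, 10], [0, 0, 25], [0, 0, 40], [0, 0, 52], [0, 0, 59], [0, 0, 62], [0, 0, 63], [0, 0, 63]], yaw=[0, 0, 0, 0, 0, 0, 0, 0])

```text
time_s: 32.62
tool_pos: [0.5858, 0.0338, 0.0059]
tcp_rot: [-3.141, 0.0, 0.314]
ft_force: [-0.1, -0.4, -0.9]
gripper_width: 0.0853
```

Call:
drive_tool(jaw=[-1, -0.8, -0.6, -0.4, -0.2, 0, 0.2, 0.4], slide=[[0, 0, 0], [0, 0, 0], [0, 0, 0], [0, 0, 0], [0, 0, 0], [0, 0, 0], [0, 0, 0], [0, 0, 0]], yaw=[0, 0, 0, 0, 0, 0, 0, 0])

```text
time_s: 33.28
tool_pos: [0.5864, 0.0337, 0.0069]
tcp_rot: [3.141, -0.001, 0.314]
ft_force: [-1.0, -0.4, 6.2]
gripper_width: 0.059
```

```bash
python3 st.py; python3 -c "
from h import *
cam('wrist','w14')"
```

```text
33.2833 [0.5864 0.0337 0.0069] [ 3.1411e+00 -1.0000e-03  3.1420e-01] [-1.  -0.4  6.2] 0.059 q [ 0.35  0.74 -0.6   1.84  0.6   0.75 -1.84]
```

View pics/w14.png

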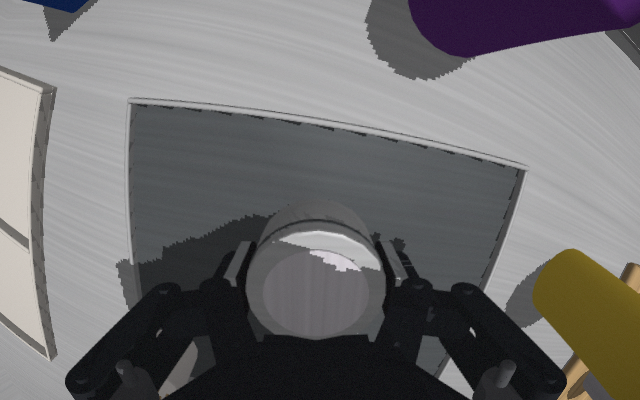

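Call:
drive_tool(jaw=[0.4, 0.4, 0.4, 0.4, 0.4, 0.4, 0.4, 0.4], slide=[[0, 0, -3], [0, 0, -8], [0, 0, -20], [0, 0, -40], [0, 0, -65], [0, 0, -85], [0, 0, -97], [0, 0, -100]], yaw=[0, 0, 0, 0, 0, 0, 0, 0])

```text
time_s: 34.0
tool_pos: [0.5875, 0.0338, 0.109]
tcp_rot: [3.14, -0.004, 0.314]
ft_force: [0.4, 0.1, -3.1]
gripper_width: 0.0591
```

```bash
python3 st.py; python3 -c "
from h import *
cam('wrist','w15')"
```

```text
34.0 [0.5875 0.0338 0.109 ] [ 3.1402 -0.0041  0.3141] [ 0.4  0.1 -3.1] 0.0591 q [ 0.42  0.6  -0.7   1.8   0.48  0.91 -1.75]
```

View pics/w15.png

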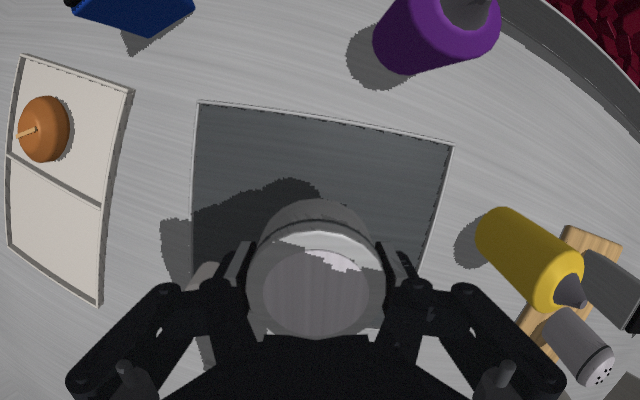

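The tub is held level. Carrying it to above the bay.

Call:
drive_tool(jaw=[0.4, 0.4, 0.4, 0.4, 0.4, 0.4, 0.4, 0.4], slide=[[-2, -15, 0], [-6, -45, 0], [-10, -80, 0], [-15, -117, 0], [-19, -153, 0], [-24, -190, 0], [-28, -225, 0], [-32, -258, 0]], yaw=[0, 0, 0, 0, 0, 0, 0, 0])

```text
time_s: 34.72
tool_pos: [0.4736, 0.2703, 0.1049]
tcp_rot: [-3.142, 0.002, 0.315]
ft_force: [0.5, 0.3, -2.5]
gripper_width: 0.0592
```

Call:
drive_tool(jaw=[0.4, 0.4, 0.4, 0.4, 0.4, 0.4, 0.4, 0.4], slide=[[-4, -30, 0], [-6, -50, 0], [-7, -60, 0], [-7, -60, 10], [-7, -60, 30], [-7, -60, 50], [-7, -60, 60], [-7, -60, 60]], yaw=[0, 0, 0, 0, 0, 0, 0, 0])

```text
time_s: 35.38
tool_pos: [0.4495, 0.3202, 0.0426]
tcp_rot: [3.139, 0.006, 0.312]
ft_force: [-1.4, -0.6, -1.4]
gripper_width: 0.0588
```

Call:
drive_tool(jaw=[0.4, 0.4, 0.4, 0.4, 0.4, 0.4, 0.4, 0.4], slide=[[0, 0, 0], [0, 0, 0], [0, 0, 0], [0, 0, 0], [0, 0, 0], [0, 0, 0], [0, 0, 0], [0, 0, 0]], yaw=[0, 0, 0, 0, 0, 0, 0, 0])

```text
time_s: 36.05
tool_pos: [0.4506, 0.324, 0.0463]
tcp_rot: [3.142, -0.0, 0.314]
ft_force: [1.0, 0.5, -1.5]
gripper_width: 0.0587
```

```bash
python3 st.py; python3 -c "
from h import *
cam('wrist','w16')"
```

```text
36.05 [0.4506 0.324  0.0463] [ 3.1416e+00 -4.0000e-04  3.1420e-01] [ 1.   0.5 -1.5] 0.0587 q [-0.15  0.65 -0.67  1.91  0.57  0.78 -2.4 ]
```

View pics/w16.png

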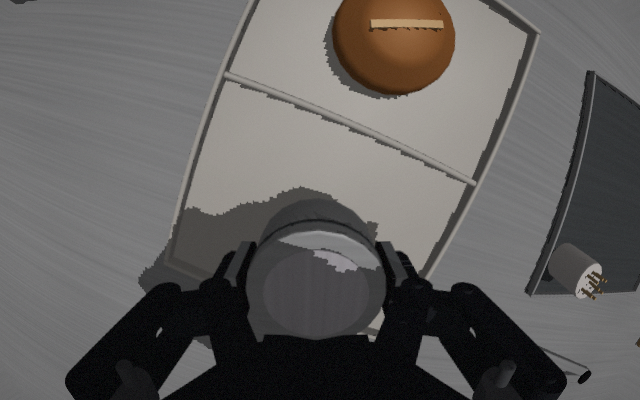

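Call:
drive_tool(jaw=[0.4, 0.4, 0.4, 0.4, 0.4, 0.4, 0.4, 0.4], slide=[[0, 0, 8], [0, 0, 18], [0, 0, 27], [0, 0, 34], [0, 0, 37], [0, 0, 38.5], [0, 0, 39], [0, 0, 39]], yaw=[0, 0, 0, 0, 0, 0, 0, 0])

```text
time_s: 36.77
tool_pos: [0.4501, 0.3239, 0.007]
tcp_rot: [3.141, 0.001, 0.315]
ft_force: [-0.2, -0.4, -2.5]
gripper_width: 0.0591
```

Call:
drive_tool(jaw=[0.4, 0.4, 0.3, 0.2, 0, -0.3, -0.6, -1], slide=[[0, 0, 0], [0, 0, 0], [0, 0, 0], [0, 0, 0], [0, 0, 0], [0, 0, 0], [0, 0, 0], [0, 0, 0]], yaw=[0, 0, 0, 0, 0, 0, 0, 0])

```text
time_s: 37.43
tool_pos: [0.4507, 0.3242, 0.0074]
tcp_rot: [-3.141, -0.001, 0.314]
ft_force: [-0.1, 0.7, 0.1]
gripper_width: 0.0787
```

Call:
drive_tool(jaw=[-1, -1, -1, -1, -1, -1, -1, -1], slide=[[0, 0, 0], [0, 0, 0], [0, 0, -10], [0, 0, -30], [0, 0, -60], [0, 0, -100], [0, 0, -140], [0, 0, -180]], yaw=[0, 0, 0, 0, 0, 0, 0, 0])

```text
time_s: 38.1
tool_pos: [0.4498, 0.3239, 0.1894]
tcp_rot: [-3.141, 0.0, 0.315]
ft_force: [0.7, 0.0, -0.1]
gripper_width: 0.0851
```

```bash
python3 st.py; python3 - <<'E'
from w import *
p=cam('wrist','w17');C=wcloud(p);ok=p['depth']>0
print(fitc(C[(C[...,2]>.01)&(C[...,2]<.044)&ok],(.4505,.324),.03))
m=(C[...,2]>.0075)&(C[...,2]<.018)&ok&(C[...,0]>.36)&(C[...,0]<.68)&(C[...,1]>.2)&(C[...,1]<.45)
l,lab,st,ce=cv2.connectedComponentsWithStats(m.astype(np.uint8),connectivity=8)
i=1+st[1:,4].argmax();q=C[lab==i];print(cv2.minAreaRect((q[:,:2]*1000).astype(np.float32)),st[i])
m=(abs(C[...,2]-.045)<.006)&(np.hypot(C[...,0]-.4505,C[...,1]-.324)<.025)&ok
q=C[m];A=np.c_[q[:,:2]-[.4505,.324],np.ones(len(q))];print('lid',np.round(np.linalg.lstsq(A,q[:,2],rcond=None)[0],4))
E
```

```text
38.1 [0.4498 0.3239 0.1894] [-3.1414e+00  4.0000e-04  3.1500e-01] [ 0.7  0.  -0.1] 0.0851 q [-0.03  0.46 -0.81  1.82  0.39  1.03 -2.26]
(array([0.4494, 0.3233]), 568)
((509.0585021972656, 319.6207580566406), (180.98989868164062, 260.8163146972656), 85.25889587402344) [ 218    0  240  258 3703]
lid [-0.0042 -0.0009  0.0453]
```

View pics/w17.png

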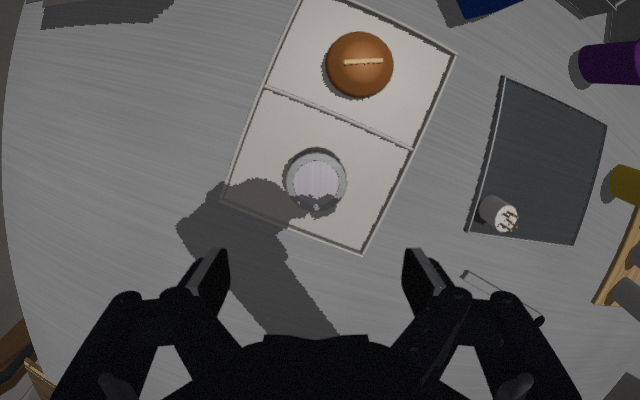

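Tub stands flat at (.4494,.3233), against a bay centre of (.4493,.3246) in the same picture. Now back to the tin.

Call:
drive_tool(jaw=[-1, -1, -1, -1, -1, -1, -1, -1], slide=[[-1, 15, -20], [-4, 45, -40], [-7, 82, -60], [-10, 120, -62], [-13, 158, -62], [-16, 196, -62], [-19, 234, -62], [-23, 272, -62]], yaw=[0.3, 0.8, 1.3, 1.8, 2.2, 2.6, 3, 3])

```text
time_s: 38.82
tool_pos: [0.5127, 0.0565, 0.2501]
tcp_rot: [3.141, -0.001, -0.002]
ft_force: [0.8, -0.9, 0.4]
gripper_width: 0.0854
```

```bash
python3 st.py
```

```text
38.8167 [0.5127 0.0565 0.2501] [ 3.1412e+00 -1.5000e-03 -1.6000e-03] [ 0.8 -0.9  0.4] 0.0854 q [ 0.45  0.28 -0.72  1.85  0.2   1.09 -1.92]
```

Call:
drive_tool(jaw=[-1, -1, -1, -1, -1, -1, -1, -1], slide=[[9, 38, 0], [18, 76, 0], [27, 114, 0], [36, 152, 0], [45, 190, 0], [54, 228, 0], [63, 266, 0], [71, 303, 0]], yaw=[0, 0, 0, 0, 0, 0, 0, 0])

```text
time_s: 39.48
tool_pos: [0.5837, -0.2467, 0.2499]
tcp_rot: [3.141, -0.001, 0.0]
ft_force: [0.9, 0.3, 0.6]
gripper_width: 0.0853
```

Call:
drive_tool(jaw=[-1, -1, -1, -1, -1, -1, -1, -1], slide=[[9, 36, 0], [17, 65, 0], [19, 78, 0], [19, 80, 0], [19, 80, 0], [19, 80, 0], [19, 80, 0], [19, 80, 0]], yaw=[0, 0, 0, 0, 0, 0, 0, 0])

```text
time_s: 40.15
tool_pos: [0.6031, -0.3224, 0.2497]
tcp_rot: [-3.141, -0.0, 0.003]
ft_force: [-0.5, 0.2, 0.3]
gripper_width: 0.0852
```

```bash
python3 st.py; cat > bd.py <<'E'
from w import *
import sys
p=cam('wrist',sys.argv[1]);C=wcloud(p);ok=p['depth']>0
print('bottle',fitc(C[ok&(C[...,2]>.03)&(C[...,2]<.11)],(.4335,-.337),.028))
print('shaker',fitc(C[ok&(C[...,2]>.03)&(C[...,2]<.1)],(.5183,-.3325),.028))
m=ok&(abs(C[...,2]-.1265)<.004)&(np.hypot(C[...,0]-.603,C[...,1]+.3276)<.045)
print('lid',cv2.minAreaRect((C[m][:,:2]*1000).astype(np.float32)),m.sum())
E
python3 bd.py w18
```

```text
40.15 [ 0.6031 -0.3224  0.2497] [-3.1412e+00 -4.0000e-04  3.2000e-03] [-0.5  0.2  0.3] 0.0852 q [ 0.81  0.57 -0.54  1.43  0.29  1.23 -1.33]
bottle (array([ 0.4335, -0.3371]), 1156)
shaker (array([ 0.5184, -0.3324]), 948)
lid ((602.5590209960938, -327.3533020019531), (46.13246154785156, 46.19047546386719), 89.24291229248047) 2451
```

Call:
drive_tool(jaw=[-1, -1, -1, -1, -1, -1, -1, -1], slide=[[0, 5.2, 5], [0, 5.2, 30], [0, 5.2, 65], [0, 5.2, 100], [0, 5.2, 135], [0, 5.2, 160], [0, 5.2, 174], [0, 5.2, 177]], yaw=[0.03, 0.03, 0.03, 0.03, 0.03, 0.03, 0.03, 0.03])

```text
time_s: 40.87
tool_pos: [0.6004, -0.3291, 0.0684]
tcp_rot: [-3.139, 0.005, -0.003]
ft_force: [-0.9, 0.8, -0.5]
gripper_width: 0.0854
```

Call:
drive_tool(jaw=[-1, -1, -1, -1, -1, -1, -1, -1], slide=[[0, 0, 0], [0, 0, 0], [0, 0, 0], [0, 0, 0], [0, 0, 0], [0, 0, 0], [0, 0, 0], [0, 0, 0]], yaw=[0, 0, 0, 0, 0, 0, 0, 0])

```text
time_s: 41.53
tool_pos: [0.6027, -0.3301, 0.0724]
tcp_rot: [3.141, -0.0, -0.003]
ft_force: [-0.8, 0.3, 0.5]
gripper_width: 0.0854
```

```bash
python3 st.py
```

```text
41.5333 [ 0.6027 -0.3301  0.0724] [ 3.1414e+00 -3.0000e-04 -3.2000e-03] [-0.8  0.3  0.5] 0.0854 q [ 0.78  0.75 -0.47  1.55  0.39  0.93 -1.39]
```

Call:
drive_tool(jaw=[-1, -1, -1, -1, -1, -1, -1, -1], slide=[[0, -2.5, 0], [0, -2.5, 0], [0, -2.5, 0], [0, -2.5, 0], [0, -2.5, 0], [0, -2.5, 0], [0, -2.5, 0], [0, -2.5, 0]], yaw=[-0.03, -0.03, -0.03, -0.03, -0.03, -0.03, -0.03, -0.03])

```text
time_s: 42.2
tool_pos: [0.6027, -0.3276, 0.0721]
tcp_rot: [3.142, -0.0, -0.0]
ft_force: [-0.1, -0.2, -0.0]
gripper_width: 0.0855
```

Call:
drive_tool(jaw=[-0.8, -0.6, -0.4, -0.2, 0.1, 0.4, 0.5, 0.5], slide=[[0, 0, 0], [0, 0, 0], [0, 0, 0], [0, 0, 0], [0, 0, 0], [0, 0, 0], [0, 0, 0], [0, 0, 0]], yaw=[0, 0, 0, 0, 0, 0, 0, 0])

```text
time_s: 42.87
tool_pos: [0.6028, -0.3274, 0.0723]
tcp_rot: [-3.142, -0.0, 0.0]
ft_force: [-0.4, 0.4, 2.0]
gripper_width: 0.0517
```

```bash
python3 st.py; python3 bd.py w19|tail -1
```

```text
42.8667 [ 0.6028 -0.3274  0.0723] [-3.1416e+00 -2.0000e-04  2.0000e-04] [-0.4  0.4  2. ] 0.0517 q [ 0.77  0.75 -0.47  1.56  0.39  0.93 -1.39]
lid ((608.286865234375, -327.4505310058594), (89.24974822998047, 37.315208435058594), 88.93290710449219) 11083
```

View pics/w19.png

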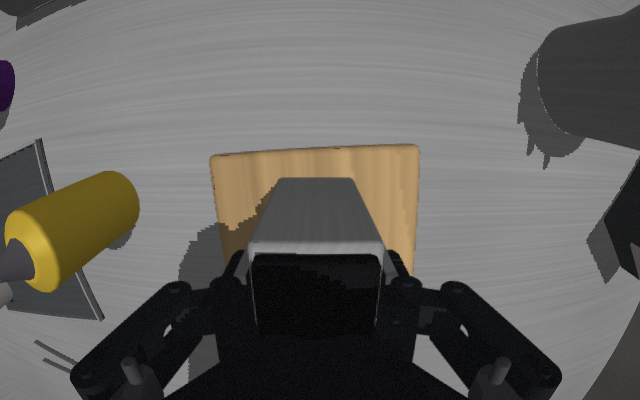

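Call:
drive_tool(jaw=[0.5, 0.5, 0.5, 0.5, 0.5, 0.5, 0.5, 0.5], slide=[[0, 0, -3], [0, 0, -10], [0, 0, -25], [0, 0, -55], [0, 0, -90], [0, 0, -125], [0, 0, -158], [0, 0, -170]], yaw=[0, 0, 0, 0, 0, 0, 0, 0])

```text
time_s: 43.58
tool_pos: [0.6054, -0.3282, 0.2497]
tcp_rot: [3.137, -0.009, 0.0]
ft_force: [0.7, 0.1, -1.5]
gripper_width: 0.0517
```

Call:
drive_tool(jaw=[0.5, 0.5, 0.5, 0.5, 0.5, 0.5, 0.5, 0.5], slide=[[-1, -12, 0], [-3, -40, 0], [-5, -75, 0], [-7, -112, 0], [-9, -150, 0], [-11, -188, 0], [-13, -226, 0], [-15, -264, 0]], yaw=[0, 0, 0, 0, 0, 0, 0, 0])

```text
time_s: 44.25
tool_pos: [0.5852, -0.0608, 0.2399]
tcp_rot: [-3.141, 0.004, 0.001]
ft_force: [0.5, 0.4, -2.5]
gripper_width: 0.0516
```

Call:
drive_tool(jaw=[0.5, 0.5, 0.5, 0.5, 0.5, 0.5, 0.5, 0.5], slide=[[-2, -38, 0], [-4, -75, 0], [-6, -110, 0], [-8, -138, 0], [-10, -156, 0], [-10, -163, 0], [-10, -163, 0], [-10, -163, 0]], yaw=[-0.3, -0.7, -1.1, -1.5, -1.9, -2.2, -2.383, -2.383])

```text
time_s: 44.92
tool_pos: [0.5775, 0.0976, 0.2412]
tcp_rot: [3.14, 0.002, 0.249]
ft_force: [0.3, -0.4, -2.0]
gripper_width: 0.0518
```

Call:
drive_tool(jaw=[0.5, 0.5, 0.5, 0.5, 0.5, 0.5, 0.5, 0.5], slide=[[0, 0, 20], [0, 0, 50], [0, 0, 80], [0, 0, 105], [0, 0, 125], [0, 0, 135], [0, 0, 140], [0, 0, 140]], yaw=[0, 0, 0, 0, 0, 0, 0, 0])

```text
time_s: 45.58
tool_pos: [0.5776, 0.0976, 0.1012]
tcp_rot: [3.141, 0.002, 0.247]
ft_force: [0.7, -0.3, -2.1]
gripper_width: 0.0517
```

Call:
drive_tool(jaw=[0.5, 0.5, 0.5, 0.5, 0.5, 0.5, 0.5, 0.5], slide=[[0, 0, 0], [0, 0, 0], [0, 0, 0], [0, 0, 0], [0, 0, 0], [0, 0, 0], [0, 0, 0], [0, 0, 0]], yaw=[0, 0, 0, 0, 0, 0, 0, 0])

```text
time_s: 46.25
tool_pos: [0.5777, 0.0995, 0.1022]
tcp_rot: [3.141, -0.0, 0.25]
ft_force: [0.2, -0.2, -3.1]
gripper_width: 0.0517
```

```bash
python3 st.py
```

```text
46.25 [0.5777 0.0995 0.1022] [ 3.1415e+00 -1.0000e-04  2.4970e-01] [ 0.2 -0.2 -3.1] 0.0517 q [ 0.27  0.59 -0.64  1.81  0.44  0.89 -1.9 ]
```

Call:
drive_tool(jaw=[0.5, 0.5, 0.5, 0.5, 0.5, 0.5, 0.5, 0.5], slide=[[-0.2, -0.3, 10], [-0.2, -0.3, 20], [-0.2, -0.3, 28], [-0.2, -0.3, 33], [-0.2, -0.3, 36], [-0.2, -0.3, 37.5], [-0.2, -0.3, 37.5], [-0.2, -0.3, 37.5]], yaw=[0, 0, 0, 0, 0, 0, 0, 0])

```text
time_s: 46.92
tool_pos: [0.5777, 0.0999, 0.0647]
tcp_rot: [-3.141, -0.001, 0.25]
ft_force: [0.7, -0.1, -3.5]
gripper_width: 0.0519
```

Call:
drive_tool(jaw=[0.5, 0.5, 0.5, 0.5, 0.5, 0.5, 0.5, 0.5], slide=[[0, 0, 0.5], [0, 0, 0.5], [0, 0, 0.5], [0, 0, 0.5], [0, 0, 0.5], [0, 0, 0.5], [0, 0, 0.5], [0, 0, 0.5]], yaw=[0, 0, 0, 0, 0, 0, 0, 0])

```text
time_s: 47.58
tool_pos: [0.5775, 0.0997, 0.0642]
tcp_rot: [3.142, -0.0, 0.25]
ft_force: [0.5, -0.7, -2.3]
gripper_width: 0.0517
```

```bash
python3 st.py
```

```text
47.5833 [0.5775 0.0997 0.0642] [ 3.1415e+00 -3.0000e-04  2.4960e-01] [ 0.5 -0.7 -2.3] 0.0517 q [ 0.24  0.64 -0.6   1.83  0.49  0.82 -1.93]
```

Call:
drive_tool(jaw=[0.5, 0.5, 0.5, 0.4, 0.3, 0.1, -0.3, -0.8], slide=[[0, 0, 0.5], [0, 0, 0.8], [0, 0, 0.8], [0, 0, 0.8], [0, 0, 0.8], [0, 0, 0.8], [0, 0, 0.8], [0, 0, 0.8]], yaw=[0, 0, 0, 0, 0, 0, 0, 0])

```text
time_s: 48.25
tool_pos: [0.5777, 0.0998, 0.0636]
tcp_rot: [3.142, -0.001, 0.25]
ft_force: [0.7, -0.1, -0.1]
gripper_width: 0.0662
```

Call:
drive_tool(jaw=[-1, -1, -1, -1, -1, -1, -1, -1], slide=[[0, 0, 0], [0, 0, 0], [0, 0, -5], [0, 0, -15], [0, 0, -35], [0, 0, -65], [0, 0, -95], [0, 0, -117]], yaw=[0, 0, 0, 0, 0, 0, 0, 0])

```text
time_s: 48.92
tool_pos: [0.5782, 0.1004, 0.1837]
tcp_rot: [-3.142, -0.003, 0.25]
ft_force: [1.5, 0.6, 0.6]
gripper_width: 0.085
```

```bash
python3 st.py; sed -i "s/'w8'/'w20'/" tin2.py; python3 tin2.py
```

```text
48.9167 [0.5782 0.1004 0.1837] [-3.1416e+00 -2.8000e-03  2.5020e-01] [1.5 0.6 0.6] 0.085 q [ 0.31  0.49 -0.69  1.75  0.36  1.03 -1.84]
(((578.5669555664062, 100.56288146972656), (44.072628021240234, 46.014957427978516), 14.404510498046875), np.int64(3453))
[0.5785 0.1004 0.2543 0.0217] 14.573077397659011 0.0003293486044387735 249
```

View pics/w20.png

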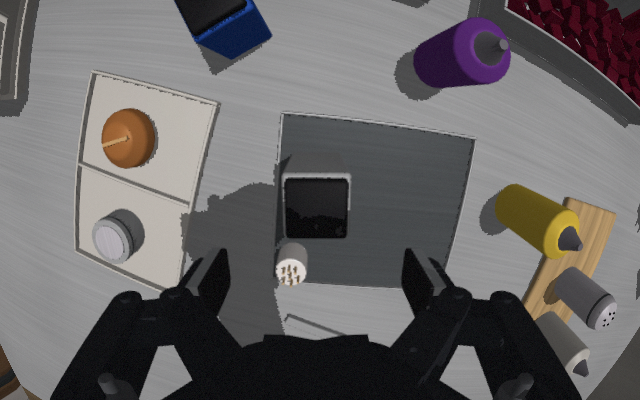

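Call:
drive_tool(jaw=[-1, -1, -1, -1, -1, -1, -1, -1], slide=[[0, 0, -20], [-6, 15, -45], [-18, 43, -65], [-32, 78, -67], [-46, 113, -67], [-60, 148, -67], [-74, 183, -67], [-88, 218, -67]], yaw=[0, 0, 0.4, 0.8, 1.2, 1.6, 2, 2.383])

```text
time_s: 49.63
tool_pos: [0.5456, -0.1348, 0.2484]
tcp_rot: [3.141, -0.001, -0.002]
ft_force: [0.7, -0.1, -1.3]
gripper_width: 0.0853
```

```bash
python3 st.py
```

```text
49.6333 [ 0.5456 -0.1348  0.2484] [ 3.141e+00 -1.300e-03 -1.600e-03] [ 0.7 -0.1 -1.3] 0.0853 q [ 0.69  0.35 -0.62  1.75  0.22  1.11 -1.57]
```

Call:
drive_tool(jaw=[-1, -1, -1, -1, -1, -1, -1, -1], slide=[[-5, 38, 0], [-10, 76, 0], [-15, 114, 0], [-20, 150, 0], [-24, 178, 0], [-27, 194, 0], [-27, 198, 0], [-27, 198, 0]], yaw=[0, 0, 0, 0, 0, 0, 0, 0])

```text
time_s: 50.3
tool_pos: [0.5185, -0.3324, 0.2475]
tcp_rot: [-3.142, -0.0, -0.003]
ft_force: [0.1, 0.3, 0.2]
gripper_width: 0.0854
```

Call:
drive_tool(jaw=[-1, -1, -1, -1, -1, -1, -1, -1], slide=[[0, 0, 5], [0, 0, 20], [0, 0, 40], [0, 0, 55], [0, 0, 65], [0, 0, 70], [0, 0, 70], [0, 0, 70]], yaw=[0, 0, 0, 0, 0, 0, 0, 0])

```text
time_s: 50.97
tool_pos: [0.5197, -0.3305, 0.1778]
tcp_rot: [-3.142, -0.001, 0.001]
ft_force: [0.8, 0.2, 1.3]
gripper_width: 0.0854
```

```bash
python3 st.py; python3 bd.py w21; cat > base.py <<'E'
import sys
from fit2 import *
import fit
p=cam('scene' if len(sys.argv)<2 else sys.argv[1])
n=sys.argv[1] if len(sys.argv)>1 else 'scene'
fit.clouds[:]=[(n,cloud(p),p)]
print('after',square(.026,.015,.105,.045),'pick',cyl((.4797,.1028),.017,.01,.035))
if n=='top':
  q=pts(.578,.099,.045,.1165,.122);print('lid',cv2.minAreaRect((q[:,:2]*1000).astype(np.float32)))
for nm,c,r,z0,z1 in[('bottle',(.5172,.0209),.028,.02,.105),('shaker',(.5931,-.034),.028,.02,.096),('tub',(.4505,.324),.03,.01,.044)]:
  try: print(nm,cyl(c,r,z0,z1))
  except Exception as e: print(nm,'none')
E
python3 base.py scene; python3 base.py top
```

```text
50.9667 [ 0.5197 -0.3305  0.1778] [-3.1415e+00 -6.0000e-04  1.4000e-03] [0.8 0.2 1.3] 0.0854 q [ 0.91  0.51 -0.51  1.69  0.28  1.02 -1.27]
bottle (array([ 0.4334, -0.3369]), 2120)
shaker (array([ 0.5183, -0.3323]), 723)
lid ((0.0, 0.0), (0.0, 0.0), 0.0) 0
after (array([0.5788, 0.1   , 0.2462]), np.float64(14.11), 831, 0.0005) pick (array([0.4796, 0.1025]), 104, 0.0006)
bottle (array([0.5172, 0.0209]), 0, nan)
shaker (array([ 0.5931, -0.034 ]), 0, nan)
tub (array([0.4504, 0.3238]), 358, 0.0007)
after (array([0.5786, 0.0998, 0.2461]), np.float64(14.1), 190, 0.0002) pick (array([0.479, 0.104]), 23, 0.0011)
lid ((577.9705200195312, 99.52643585205078), (44.8348503112793, 45.32126998901367), 14.409811019897461)
bottle (array([0.5172, 0.0209]), 0, nan)
shaker (array([ 0.5931, -0.034 ]), 0, nan)
tub (array([0.4506, 0.3237]), 175, 0.0005)
  return _methods._mean(a, axis=axis, dtype=dtype,
  ret = ret.dtype.type(ret / rcount)
  return _methods._mean(a, axis=axis, dtype=dtype,
  ret = ret.dtype.type(ret / rcount)
```

Call:
drive_tool(jaw=[-1, -1, -1, -1, -1, -1, -1, -1], slide=[[-1.5, 2, 5], [-1.5, 2, 25], [-1.5, 2, 50], [-1.5, 2, 75], [-1.5, 2, 93], [-1.5, 2, 103], [-1.5, 2, 106], [-1.5, 2, 106]], yaw=[0, 0, 0, 0, 0, 0, 0, 0])

```text
time_s: 51.78
tool_pos: [0.5173, -0.3333, 0.0709]
tcp_rot: [-3.141, 0.001, -0.0]
ft_force: [-0.4, 1.1, 1.1]
gripper_width: 0.0854
```

Call:
drive_tool(jaw=[-1, -1, -1, -1, -1, -1, -1, -1], slide=[[0, 0, 0], [0, 0, 0], [0, 0, 0], [0, 0, 0], [0, 0, 0], [0, 0, 0], [0, 0, 0], [0, 0, 0]], yaw=[0, 0, 0, 0, 0, 0, 0, 0])

```text
time_s: 52.45
tool_pos: [0.5175, -0.3333, 0.0714]
tcp_rot: [3.142, -0.0, 0.0]
ft_force: [-0.1, 0.4, 0.5]
gripper_width: 0.0853
```

```bash
python3 st.py; python3 bd.py w22
```

```text
52.45 [ 0.5175 -0.3333  0.0714] [ 3.1415e+00 -1.0000e-04  1.0000e-04] [-0.1  0.4  0.5] 0.0853 q [ 0.87  0.64 -0.46  1.75  0.37  0.84 -1.33]
bottle (array([ 0.4343, -0.336 ]), 31)
shaker (array([ 0.5183, -0.3322]), 3362)
lid ((0.0, 0.0), (0.0, 0.0), 0.0) 0
```

Adjusting by (+0.6, +0.8 mm in y) and closing.

Call:
drive_tool(jaw=[-1, -1, -0.8, -0.5, -0.2, 0.1, 0.4, 0.5], slide=[[0.6, -0.8, 0], [0.6, -0.8, 0], [0.6, -0.8, 0], [0.6, -0.8, 0], [0.6, -0.8, 0], [0.6, -0.8, 0], [0.6, -0.8, 0], [0.6, -0.8, 0]], yaw=[0, 0, 0, 0, 0, 0, 0, 0])

```text
time_s: 53.17
tool_pos: [0.5183, -0.3327, 0.0716]
tcp_rot: [3.141, -0.001, -0.0]
ft_force: [-0.3, 0.2, 1.8]
gripper_width: 0.0549
```

Call:
drive_tool(jaw=[0.5, 0.5, 0.5, 0.5, 0.5, 0.5, 0.5, 0.5], slide=[[0, 0, 0], [0, 0, 0], [0, 0, 0], [0, 0, 0], [0, 0, 0], [0, 0, 0], [0, 0, 0], [0, 0, 0]], yaw=[0, 0, 0, 0, 0, 0, 0, 0])

```text
time_s: 53.83
tool_pos: [0.5183, -0.3327, 0.0716]
tcp_rot: [3.141, -0.001, -0.0]
ft_force: [0.7, -0.3, 3.6]
gripper_width: 0.0548
```

```bash
python3 st.py; python3 bd.py w22|grep shaker
```

```text
53.8333 [ 0.5183 -0.3327  0.0716] [ 3.1412e+00 -6.0000e-04 -0.0000e+00] [ 0.7 -0.3  3.6] 0.0548 q [ 0.87  0.64 -0.46  1.75  0.37  0.84 -1.33]
shaker (array([ 0.5187, -0.3322]), 4038)
```

Call:
drive_tool(jaw=[0.5, 0.5, 0.5, 0.5, 0.5, 0.5, 0.5, 0.5], slide=[[0, 0, -3], [0, 0, -10], [0, 0, -25], [0, 0, -55], [0, 0, -90], [0, 0, -125], [0, 0, -158], [0, 0, -170]], yaw=[0, 0, 0, 0, 0, 0, 0, 0])

```text
time_s: 54.55
tool_pos: [0.5199, -0.3328, 0.2464]
tcp_rot: [3.139, -0.005, 0.001]
ft_force: [1.4, 0.2, -2.1]
gripper_width: 0.055
```

Call:
drive_tool(jaw=[0.5, 0.5, 0.5, 0.5, 0.5, 0.5, 0.5, 0.5], slide=[[2, -12, 0], [9, -38, 0], [18, -72, 0], [27, -108, 0], [36, -144, 0], [45, -180, 0], [54, -216, 0], [62, -250, 0]], yaw=[0, 0, 0, 0, 0, 0, 0, 0])

```text
time_s: 55.22
tool_pos: [0.5781, -0.0789, 0.2383]
tcp_rot: [-3.14, 0.005, 0.001]
ft_force: [0.6, 0.3, -2.9]
gripper_width: 0.0549
```

Call:
drive_tool(jaw=[0.5, 0.5, 0.5, 0.5, 0.5, 0.5, 0.5, 0.5], slide=[[7, -28, 0], [11, -43, 0], [12, -49, 0], [12, -49, 15], [12, -49, 45], [12, -49, 80], [12, -49, 110], [12, -49, 130]], yaw=[0, 0, 0, 0, 0, 0, 0, 0])

```text
time_s: 55.88
tool_pos: [0.5879, -0.0346, 0.1061]
tcp_rot: [3.141, 0.008, -0.001]
ft_force: [-0.9, -0.1, -2.8]
gripper_width: 0.0552
```

Call:
drive_tool(jaw=[0.5, 0.5, 0.5, 0.5, 0.5, 0.5, 0.5, 0.5], slide=[[0, 0, 5], [0, 0, 5], [0, 0, 5], [0, 0, 5], [0, 0, 5], [0, 0, 5], [0, 0, 5], [0, 0, 5]], yaw=[0, 0, 0, 0, 0, 0, 0, 0])

```text
time_s: 56.55
tool_pos: [0.5925, -0.0336, 0.1071]
tcp_rot: [3.141, -0.001, -0.0]
ft_force: [0.2, -0.7, -2.5]
gripper_width: 0.0547
```

```bash
python3 st.py
```

```text
56.55 [ 0.5925 -0.0336  0.1071] [ 3.1413e+00 -1.2000e-03 -0.0000e+00] [ 0.2 -0.7 -2.5] 0.0547 q [ 0.44  0.58 -0.56  1.79  0.39  0.88 -1.87]
```

Target (.592, -.0337, .063): slide x -0.5, z 44.

Call:
drive_tool(jaw=[0.5, 0.5, 0.5, 0.5, 0.5, 0.5, 0.5, 0.5], slide=[[-0.5, 0, 10], [-0.5, 0, 22], [-0.5, 0, 32], [-0.5, 0, 39], [-0.5, 0, 42.5], [-0.5, 0, 43.5], [-0.5, 0, 43.5], [-0.5, 0, 43.5]], yaw=[0, 0, 0, 0, 0, 0, 0, 0])

```text
time_s: 57.22
tool_pos: [0.5908, -0.0335, 0.0637]
tcp_rot: [3.14, 0.002, 0.0]
ft_force: [-5.6, -0.9, 13.5]
gripper_width: 0.055
```

Call:
drive_tool(jaw=[0.5, 0.5, 0.5, 0.5, 0.5, 0.5, 0.5, 0.5], slide=[[0, 0, 0.5], [0, 0, 0.5], [0, 0, 0.5], [0, 0, 0.5], [0, 0, 0.5], [0, 0, 0.5], [0, 0, 0.5], [0, 0, 0.5]], yaw=[0, 0, 0, 0, 0, 0, 0, 0])

```text
time_s: 57.88
tool_pos: [0.5908, -0.0335, 0.0637]
tcp_rot: [3.14, 0.002, 0.0]
ft_force: [-7.5, -0.0, 16.8]
gripper_width: 0.055
```

```bash
python3 st.py;  cat > sh.py <<'E'
from w import *
p=cam('wrist');C=wcloud(p)
print(fitc(C[(C[...,2]>.03)&(C[...,2]<.096)&(p['depth']>0)],(.5925,-.0338),.028))
E
python3 sh.py
```

```text
57.8833 [ 0.5908 -0.0335  0.0637] [3.1402e+00 1.7000e-03 2.0000e-04] [-7.5 -0.  16.8] 0.055 q [ 0.41  0.64 -0.53  1.81  0.43  0.81 -1.91]
(array([ 0.5912, -0.033 ]), 4529)
```

Contact came a bit early and dragged it 1 mm in x. I'll lift 2 mm, shift +1.2 mm, then set it down more gently.

Call:
drive_tool(jaw=[0.5, 0.5, 0.5, 0.5, 0.5, 0.5, 0.5, 0.5], slide=[[0, 0, -2], [0, 0, -3], [0.5, 0, -3], [0.5, 0, -3], [0.5, 0, -3], [0.5, 0, -3], [0.5, 0, -3], [0.5, 0, -3]], yaw=[0, 0, 0, 0, 0, 0, 0, 0])

```text
time_s: 58.6
tool_pos: [0.592, -0.0335, 0.0651]
tcp_rot: [-3.142, 0.0, 0.0]
ft_force: [-0.4, 0.5, -2.7]
gripper_width: 0.0549
```

```bash
python3 st.py; python3 sh.py
```

```text
58.6 [ 0.592  -0.0335  0.0651] [-3.1415e+00  3.0000e-04  0.0000e+00] [-0.4  0.5 -2.7] 0.0549 q [ 0.41  0.63 -0.53  1.81  0.43  0.81 -1.9 ]
(array([ 0.5924, -0.033 ]), 4340)
```

Call:
drive_tool(jaw=[0.5, 0.5, 0.5, 0.4, 0.3, 0.1, -0.3, -0.8], slide=[[0, 0, 0.6], [0, 0, 1], [0, 0, 1], [0, 0, 1], [0, 0, 1], [0, 0, 1], [0, 0, 1], [0, 0, 1]], yaw=[0, 0, 0, 0, 0, 0, 0, 0])

```text
time_s: 59.32
tool_pos: [0.5924, -0.0335, 0.0646]
tcp_rot: [3.142, -0.001, -0.0]
ft_force: [0.4, 0.8, 0.4]
gripper_width: 0.0661
```

Call:
drive_tool(jaw=[-1, -1, -1, -1, -1, -1, -1, -1], slide=[[0, 0, 0], [0, 0, 0], [0, 0, -5], [0, 0, -20], [0, 0, -50], [0, 0, -90], [0, 0, -130], [0, 0, -165]], yaw=[0, 0, 0, 0, 0, 0, 0, 0])

```text
time_s: 59.98
tool_pos: [0.5923, -0.0331, 0.2323]
tcp_rot: [-3.141, -0.002, 0.001]
ft_force: [0.8, -0.6, 0.2]
gripper_width: 0.0856
```

Call:
drive_tool(jaw=[-1, -1, -1, -1, -1, -1, -1, -1], slide=[[-8, 12, -15], [-22, 40, -20], [-38, 76, -20], [-54, 112, -20], [-70, 148, -20], [-86, 184, -20], [-100, 218, -20], [-115, 252, -20]], yaw=[0, 0, 0, 0, 0, 0, 0, 0])

```text
time_s: 60.65
tool_pos: [0.4762, -0.2871, 0.2502]
tcp_rot: [3.141, -0.001, 0.0]
ft_force: [1.4, -0.1, -0.0]
gripper_width: 0.0853
```

```bash
python3 st.py
```

```text
60.65 [ 0.4762 -0.2871  0.2502] [ 3.1407e+00 -9.0000e-04  0.0000e+00] [ 1.4 -0.1 -0. ] 0.0853 q [ 0.95  0.33 -0.56  1.76  0.19  1.1  -1.24]
```

Call:
drive_tool(jaw=[-1, -1, -1, -1, -1, -1, -1, -1], slide=[[-15, 18, 0], [-30, 36, 0], [-40, 47, 0], [-42, 50, 0], [-42, 50, 10], [-42, 50, 30], [-42, 50, 50], [-42, 50, 60]], yaw=[0, 0, 0, 0, 0, 0, 0, 0])

```text
time_s: 61.32
tool_pos: [0.4352, -0.3329, 0.1869]
tcp_rot: [-3.139, 0.001, 0.003]
ft_force: [-0.1, 1.6, -0.9]
gripper_width: 0.0854
```

Call:
drive_tool(jaw=[-1, -1, -1, -1, -1, -1, -1, -1], slide=[[0, 0, 0], [0, 0, 0], [0, 0, 0], [0, 0, 0], [0, 0, 0], [0, 0, 0], [0, 0, 0], [0, 0, 0]], yaw=[0, 0, 0, 0, 0, 0, 0, 0])

```text
time_s: 61.98
tool_pos: [0.4351, -0.3356, 0.1896]
tcp_rot: [3.141, -0.0, -0.0]
ft_force: [0.6, 0.3, 0.2]
gripper_width: 0.0857
```

```bash
python3 st.py; python3 bd.py w23|grep bottle; python3 base.py scene; python3 base.py top 2>&1|grep -v Warn
```

```text
61.9833 [ 0.4351 -0.3356  0.1896] [ 3.1412e+00 -4.0000e-04 -1.0000e-04] [0.6 0.3 0.2] 0.0857 q [ 1.02  0.38 -0.51  1.84  0.22  0.98 -1.15]
bottle (array([ 0.4335, -0.3369]), 863)
after (array([0.5788, 0.1   , 0.2462]), np.float64(14.11), 827, 0.0005) pick (array([0.4799, 0.1025]), 100, 0.0006)
bottle (array([0.5172, 0.0209]), 0, nan)
shaker (array([ 0.5933, -0.034 ]), 517, 0.0006)
tub (array([0.4504, 0.3237]), 368, 0.0006)
  return _methods._mean(a, axis=axis, dtype=dtype,
  ret = ret.dtype.type(ret / rcount)
after (array([0.5786, 0.0998, 0.2466]), np.float64(14.13), 198, 0.0002) pick (array([0.4796, 0.103 ]), 18, 0.0002)
lid ((578.2487182617188, 99.39519500732422), (45.05416488647461, 45.61219787597656), 13.586844444274902)
bottle (array([0.5172, 0.0209]), 0, nan)
shaker (array([ 0.5934, -0.0341]), 150, 0.0002)
tub (array([0.4504, 0.3238]), 172, 0.0005)
  return _methods._mean(a, axis=axis, dtype=dtype,
  ret = ret.dtype.type(ret / rcount)
```

The shaker is back to within 0.3 mm of its original fit, and the tin to about 1.2 mm. Next, the bottle.

Call:
drive_tool(jaw=[-1, -1, -1, -1, -1, -1, -1, -1], slide=[[-1.6, 1.3, 5], [-1.6, 1.3, 25], [-1.6, 1.3, 50], [-1.6, 1.3, 75], [-1.6, 1.3, 93], [-1.6, 1.3, 102], [-1.6, 1.3, 104], [-1.6, 1.3, 104]], yaw=[0, 0, 0, 0, 0, 0, 0, 0])

```text
time_s: 62.8
tool_pos: [0.4333, -0.3366, 0.0849]
tcp_rot: [-3.141, 0.001, 0.0]
ft_force: [-0.4, 0.7, 0.9]
gripper_width: 0.0855
```

Call:
drive_tool(jaw=[-1, -1, -1, -0.6, -0.3, 0, 0.3, 0.5], slide=[[0, 0, 0], [0, 0, 0], [0, 0, 0], [0, 0, 0], [0, 0, 0], [0, 0, 0], [0, 0, 0], [0, 0, 0]], yaw=[0, 0, 0, 0, 0, 0, 0, 0])

```text
time_s: 63.47
tool_pos: [0.4338, -0.3371, 0.0861]
tcp_rot: [3.141, -0.001, -0.0]
ft_force: [-1.2, 0.4, 5.7]
gripper_width: 0.055
```

Call:
drive_tool(jaw=[0.5, 0.5, 0.5, 0.5, 0.5, 0.5, 0.5, 0.5], slide=[[0, 0, 0], [0, 0, 0], [0, 0, 0], [0, 0, 0], [0, 0, 0], [0, 0, 0], [0, 0, 0], [0, 0, 0]], yaw=[0, 0, 0, 0, 0, 0, 0, 0])

```text
time_s: 64.13
tool_pos: [0.4338, -0.3372, 0.0861]
tcp_rot: [3.141, -0.001, -0.0]
ft_force: [-1.0, -0.5, 5.9]
gripper_width: 0.0548
```

```bash
python3 st.py; python3 bd.py w24|grep bottle
```

```text
64.1333 [ 0.4338 -0.3372  0.0861] [ 3.1407e+00 -6.0000e-04 -1.0000e-04] [-1.  -0.5  5.9] 0.0548 q [ 0.98  0.52 -0.46  1.91  0.32  0.78 -1.23]
bottle (array([ 0.4337, -0.3367]), 4108)
```

View pics/w24.png

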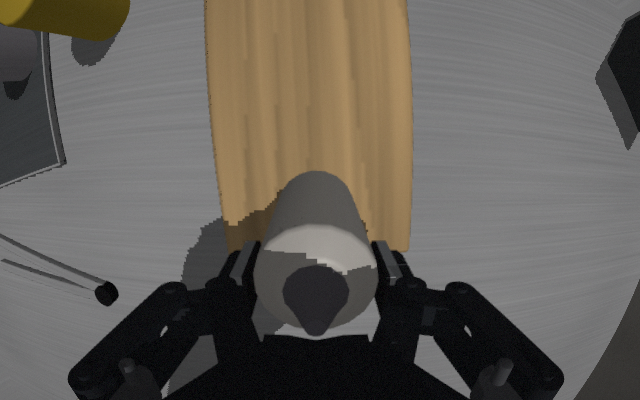

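Call:
drive_tool(jaw=[0.5, 0.5, 0.5, 0.5, 0.5, 0.5, 0.5, 0.5], slide=[[0, 0, -3], [0, 0, -10], [0, 0, -25], [0, 0, -55], [0, 0, -90], [0, 0, -125], [0, 0, -150], [0, 0, -160]], yaw=[0, 0, 0, 0, 0, 0, 0, 0])

```text
time_s: 64.85
tool_pos: [0.4352, -0.3376, 0.2497]
tcp_rot: [3.138, -0.005, 0.0]
ft_force: [-0.2, 0.6, -2.8]
gripper_width: 0.0549
```

Call:
drive_tool(jaw=[0.5, 0.5, 0.5, 0.5, 0.5, 0.5, 0.5, 0.5], slide=[[2, -10, 0], [7, -35, 0], [15, -68, 0], [23, -103, 0], [31, -138, 0], [39, -173, 0], [47, -208, 0], [55, -240, 0]], yaw=[0, 0, 0, 0, 0, 0, 0, 0])

```text
time_s: 65.52
tool_pos: [0.4866, -0.0934, 0.2429]
tcp_rot: [-3.14, 0.004, 0.001]
ft_force: [0.3, 0.3, -3.1]
gripper_width: 0.0548
```

Call:
drive_tool(jaw=[0.5, 0.5, 0.5, 0.5, 0.5, 0.5, 0.5, 0.5], slide=[[8, -35, 0], [15, -68, 0], [22, -95, 0], [26, -111, 0], [27.5, -118, 0], [27.5, -118, 20], [27.5, -118, 50], [27.5, -118, 80]], yaw=[0, 0, 0, 0, 0, 0, 0, 0])

```text
time_s: 66.18
tool_pos: [0.5152, 0.0207, 0.1635]
tcp_rot: [3.141, 0.0, -0.0]
ft_force: [0.4, -0.7, -4.1]
gripper_width: 0.0542
```

Call:
drive_tool(jaw=[0.5, 0.5, 0.5, 0.5, 0.5, 0.5, 0.5, 0.5], slide=[[0, 0, 20], [0, 0, 40], [0, 0, 50], [0, 0, 50], [0, 0, 50], [0, 0, 50], [0, 0, 50], [0, 0, 50]], yaw=[0, 0, 0, 0, 0, 0, 0, 0])

```text
time_s: 66.85
tool_pos: [0.5169, 0.0212, 0.1165]
tcp_rot: [3.141, -0.002, -0.0]
ft_force: [-0.1, -1.1, -2.5]
gripper_width: 0.0545
```

```bash
python3 st.py;  cat > bo.py <<'E'
from w import *
p=cam('wrist');C=wcloud(p)
print(fitc(C[(C[...,2]>.03)&(C[...,2]<.103)&(p['depth']>0)],(.5165,.0211),.028))
E
python3 bo.py
```

```text
66.85 [0.5169 0.0212 0.1165] [ 3.1413e+00 -2.3000e-03 -2.0000e-04] [-0.1 -1.1 -2.5] 0.0545 q [ 0.44  0.46 -0.65  1.97  0.38  0.83 -1.99]
(array([0.5168, 0.0214]), 1637)
```

Call:
drive_tool(jaw=[0.5, 0.5, 0.5, 0.5, 0.5, 0.5, 0.5, 0.5], slide=[[0, 0, 8], [0, 0, 18], [0, 0, 26], [0, 0, 31], [0, 0, 34], [0, 0, 35.5], [0, 0, 35.5], [0, 0, 35.5]], yaw=[0, 0, 0, 0, 0, 0, 0, 0])

```text
time_s: 67.57
tool_pos: [0.5161, 0.0214, 0.0798]
tcp_rot: [-3.141, -0.0, 0.0]
ft_force: [-0.5, 0.4, -2.9]
gripper_width: 0.0545
```

```bash
python3 st.py; python3 bo.py
```

```text
67.5667 [0.5161 0.0214 0.0798] [-3.1414e+00 -1.0000e-04  2.0000e-04] [-0.5  0.4 -2.9] 0.0545 q [ 0.41  0.52 -0.62  1.99  0.43  0.76 -2.03]
(array([0.516 , 0.0218]), 3894)
```

Call:
drive_tool(jaw=[0.5, 0.5, 0.5, 0.5, 0.5, 0.5, 0.5, 0.5], slide=[[0.2, 0.3, 0.5], [0.2, 0.3, 1], [0.2, 0.3, 1.4], [0.2, 0.3, 1.4], [0.2, 0.3, 1.4], [0.2, 0.3, 1.4], [0.2, 0.3, 1.4], [0.2, 0.3, 1.4]], yaw=[0, 0, 0, 0, 0, 0, 0, 0])

```text
time_s: 68.28
tool_pos: [0.5162, 0.021, 0.0784]
tcp_rot: [3.142, -0.0, 0.0]
ft_force: [-0.2, -0.2, -3.2]
gripper_width: 0.0548
```

```bash
python3 st.py; python3 bo.py
```

```text
68.2833 [0.5162 0.021  0.0784] [ 3.1416e+00 -1.0000e-04  1.0000e-04] [-0.2 -0.2 -3.2] 0.0548 q [ 0.41  0.52 -0.62  1.99  0.43  0.76 -2.04]
(array([0.5161, 0.0214]), 4030)
```

Call:
drive_tool(jaw=[0.5, 0.5, 0.5, 0.4, 0.3, 0.1, -0.3, -0.8], slide=[[0, 0, 0.5], [0, 0, 1], [0, 0, 1], [0, 0, 1], [0, 0, 1], [0, 0, 1], [0, 0, 1], [0, 0, 1]], yaw=[0, 0, 0, 0, 0, 0, 0, 0])

```text
time_s: 69.0
tool_pos: [0.5167, 0.021, 0.0777]
tcp_rot: [-3.142, -0.001, -0.0]
ft_force: [0.4, 0.2, -0.6]
gripper_width: 0.066
```

Call:
drive_tool(jaw=[-1, -1, -1, -1, -1, -1, -1, -1], slide=[[0, 0, 0], [0, 0, 0], [0, 0, -5], [0, 0, -20], [0, 0, -50], [0, 0, -90], [0, 0, -130], [0, 0, -170]], yaw=[0, 0, 0, 0, 0, 0, 0, 0])

```text
time_s: 69.67
tool_pos: [0.5155, 0.0213, 0.2493]
tcp_rot: [-3.141, 0.001, 0.001]
ft_force: [2.1, 0.7, 0.1]
gripper_width: 0.0856
```

Call:
drive_tool(jaw=[-1, -1, -1, -1, -1, -1, -1, -1], slide=[[-2, 12, 0], [-8, 40, 0], [-15, 75, 0], [-22, 112, 0], [-29, 150, 0], [-36, 186, 0], [-43, 222, 0], [-50, 255, 0]], yaw=[0, 0, 0, 0, 0, 0, 0, 0])

```text
time_s: 70.33
tool_pos: [0.4654, -0.2363, 0.2479]
tcp_rot: [3.141, -0.0, -0.001]
ft_force: [0.5, -0.6, 0.1]
gripper_width: 0.0856
```

```bash
python3 st.py; python3 base.py scene; python3 base.py top; python3 -c "
from h import *
cam('top','top9');cam('scene','scene9')"
```

```text
70.3333 [ 0.4654 -0.2363  0.2479] [ 3.1409e+00 -4.0000e-04 -6.0000e-04] [ 0.5 -0.6  0.1] 0.0856 q [ 0.93  0.27 -0.61  1.84  0.17  1.08 -1.31]
after (array([0.5789, 0.1   , 0.2446]), np.float64(14.02), 829, 0.0005) pick (array([0.4798, 0.1028]), 100, 0.0005)
bottle (array([0.5175, 0.0206]), 332, 0.0005)
shaker (array([ 0.5933, -0.034 ]), 516, 0.0006)
tub (array([0.4505, 0.3237]), 349, 0.0005)
after (array([0.5786, 0.0998, 0.2454]), np.float64(14.06), 200, 0.0002) pick (array([0.4795, 0.1032]), 21, 0.0003)
lid ((578.2021484375, 99.44912719726562), (45.10866928100586, 45.1050910949707), 14.685937881469727)
bottle (array([0.5178, 0.0204]), 94, 0.0001)
shaker (array([ 0.5934, -0.0341]), 146, 0.0002)
tub (array([0.4503, 0.3236]), 174, 0.0004)
```

View pics/top9.png

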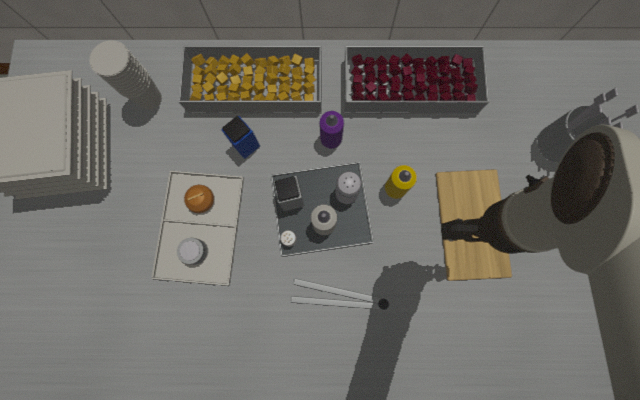

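View pics/scene9.png

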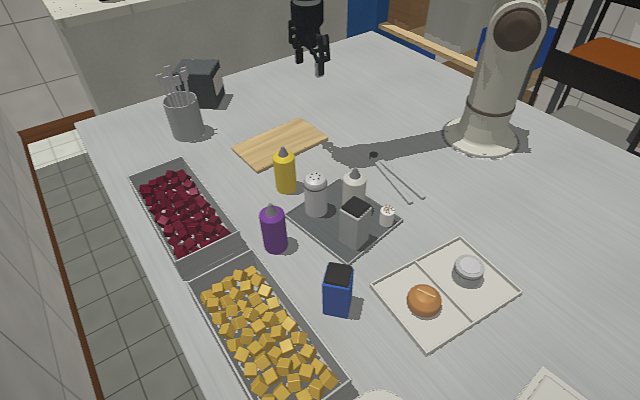

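The final pictures match the start. In the top view the tin is at (288,190), shaker (348,185) and bottle (323,220), all upright on the tray. The tub is at (190,250) in the empty bay, the roll and pick holder have not moved, and the arm is clear. Handing in.

```bash
python3 -c "
from h import *
print(robot.hand_in())"
```

```text
the job is handed in; nothing more can be done
None
```

The job is done and handed in. The bottle, shaker and tin went onto the board, the tub went into the meal tray's empty compartment, and the tin, shaker and bottle then went back in that order. The clock read about 70 s of the 141 s allowed.

**Last checks, top and scene cameras, same fits as at the start:**

| Thing | Result |
|---|---|
| Shaker | within about 0.3 mm of its start |
| Bottle | about 0.4 to 0.6 mm off |
| Tin | about 1 to 1.3 mm off, yaw within about 0.2°; the top camera's start fit of its sides was poor, so this rests on the scene camera and the lid |
| Tub | within about 1 mm of the compartment centre, lid level |
| Pick holder | measured unmoved within camera noise |
| Roll | unmoved by eye in the pictures, not measured |

**What went wrong on the way:**
- **Tub grasp:** the first attempt shut on top of the lid with about 21 N, because the fingertips sit higher relative to the TCP than the description says. The tub stayed flat and in place, and the second, lower grasp worked.
- **Shaker return:** it touched down about 1 mm off with about 17 N, so I lifted it slightly, shifted it and set it down again.

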